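Hang the belt guard back on the disc sander

TASK

Take the yellow belt guard out of the leaning plywood rest and hang it, standing open, on the red sander: lower its two knuckles together onto the two pintle pins until both sit fully home, without dropping or banging it down. Then swing the hung guard shut, gently, until it rests against its rubber stops, still fully down on both pins. Leave the wood offcut, the glue jar and the screwdriver alone.

Things in the scene. Friction and masses are not known exactly. Their poses are not given: they have to be found in the camera images.
- guard: Loose yellow door, about 0.3 kg: plate x 13 to 163, y -5 to 5, z -12 to 118 mm, and two steel knuckle tubes (outside 20, bore 10.8) on its z axis at z 0 to 16 and 80 to 96. Origin: underside of lower knuckle, on the axis. Own x runs to the free edge, z up the axis, y is the outer face's normal. At first it leans 35 degrees, top towards the robot, outer face up, knuckles to the robot's left.
- knuckle_high (a point): Point on the guard: on the knuckle axis at the underside of the upper knuckle, guard frame (0, 0, 80) mm.
- free_edge (a point): Point on the guard: middle of the free edge, guard frame (163, 0, 53) mm.
- guard_grip (a point): Point on the guard: middle of the plate's thickness and width, 14 mm below its top edge, guard frame (88, 0, 104) mm; a good place to pinch the 10 mm plate. The rest leaves the upper 50 mm of the plate free.
- sander: Red bench sander, fixed; housing 210 (x) x 140 (y) x 165 mm high; origin at the centre of its underside, z up. The open belt compartment with pulleys is in the face at own y = -70 mm; sanding disc and its table on the +y side, out to y = 190 mm. At the +x end of the open face two brackets carry upright pintle pins.
- pin_low (a point): Foot of the lower pintle pin, on its axis, on top of its bracket: sander frame (88, -86, 45) mm, 16 mm out from the face. The pin is 8 mm in diameter, straight for 13.5 mm, then a cone to its tip 19.5 mm above the foot. When hung, the guard's origin lies here.
- pin_high (a point): Foot of the upper pintle pin, the same size, 80 mm above the lower one, sander frame (88, -86, 125) mm. When hung, knuckle_high lies here. Both pins enter at once. The brackets are 8 mm thick: the lower knuckle cannot come down past the upper pin, so bring the guard in from the side, 25 to 45 mm above home, then lower it.
- shut_mark (a point): Where free_edge lies when the hung guard is shut: sander frame (-75, -86, 98) mm. Shut, the guard's x is the sander's -x, its y the sander's -y, and it rests on rubber stops 11 mm proud of the face: no room for a finger behind it. It opens by swinging the free edge towards the sander's -y. Hung, it turns freely on the pins, its free edge sagging about 5 mm.
- rest: Fixed plywood rest, base 170 (x) x 290 (y) x 12 mm; origin under its centre, z up. Slot 13 mm wide, 35 degrees from vertical, upper end towards own -x, floor centre at (40, 0, 30) mm; board under the guard 80 mm long up the slope, over it 35 mm. A lamp bar (x -5 to 40, y -142 to 142, z 240 to 262) on posts at (30, +-130) bars a gripper pointing straight down: come in along the slope.
- offcut: Bystander: loose pine block 120 x 45 x 28 mm; origin at its underside's centre.
- glue: Bystander: loose white jar with a blue cap, 54 mm in diameter, 85 mm high; origin at its underside's centre.
- driver: Bystander: loose screwdriver with an orange handle, lying flat, about 200 mm long; origin at its underside.
Not all that is in view belongs to the job. Several things have the shape of the guard; the one meant has the colours described above.

How it is judged:
By the outcome, as a careful person would: the job done as asked, in the order asked, and still so for the second after the job is handed in, with the robot touching nothing.
It also fails if it takes over 62 s, if anything falls off the work surface, if the arm or the gripper's body presses on something with over 40 N, if the wrist force passes 120 N, or if a joint passes its speed limit or range.

ROBOT

A 6-joint arm with a two-finger parallel gripper is mounted at the origin on the work surface. World frame = base frame: x ahead of the robot, y to its left, z up, the work surface at z = 0. Lengths are in m, angles in rad, forces in N, time in s.
With the tool pointing down it reaches from about 0.25 to 0.725 m from the base axis. Payload 4 kg.
Tool frame: the origin (TCP) lies on the centre line of the jaws, within the pads' length; the fingertips stand 11 mm ahead of it and the grasp point (between the pads) lies 8 mm behind it (bot.nose_length is the distance from the TCP to the fingertips, in m); z points along the fingers, y is the direction in which the jaws open and shut (so a half turn about z gives the same grasp; the last joint's range is limited). The gripper opens to 85 mm and grips with 20 to 120 N. Pads are 22 mm wide; open, the fingers measure 114 mm over their backs; the gripper's body (76 mm by 85 mm) begins 54 mm behind the grasp point. The pads swing forward as they close: fully open they stand 13 mm farther back than shut.
Start: joints at [1.179, 0.241, 0.005, 1.335, 0, 1.571], TCP at [0.191, 0.462, 0.242] pointing down, gripper open.
Joint ranges: [-2.72, 2.72], [-1.05, 1.87], [-1.09, 1.28], [-1.99, 2.15], [-1.42, 1.44], [-3.14, 3.14]. Speed limits (rad/s): [2.79, 2.79, 3.14, 3.14, 3.14, 3.14].

INTERFACE

Orientations are given as a unit quaternion [x, y, z, w].
In Python, from workcell import bot gives the robot as it stands.
- The arm moves only by the tool play_rows, never from a script. Its argument "plan" is one flat list of numbers, 6 for each row, row after row: the shift along the tool's x, y, z in mm, then the turn, a rotation vector about the tool's x, y, z in rad. A call has 1 to 20 rows; each row shifts and turns the commanded pose from where the row before left it, along the tool's axes as they then stand; what a row does not reach is not made up. A row lasts 1/8 s, in which the tool goes at most 62.5 mm and 10.7 degrees, less where a joint would pass 70% of its speed; a pose out of reach is approached as far as the arm can. A call with a gripper value outside its range is refused whole. "hand" is the opening in per cent of the stroke, from 0 (shut) to 100 (fully open), set as the call begins (left out, the last holds). The fingers move at their own pace and stop on an object; the grip force is fixed at half the most. Time passes only in rows, so rows that do not move let the fingers close. It gives the time, the measured TCP pose, the force and the opening at its end, in the units of the state.
- bot.get_obs(): the state, without advancing time (a new reading comes with each control period).
- bot.camera(name): name is "scene" or "top" or "wrist"; returns a dict with "frame" (480x640x3 uint8, blue, green, red), "range_z" (480x640 float32, m along the optical axis (not along the pixel's ray), 0 where there is no reading), "K" (3x3 intrinsics, pixels), "cam_to_world" (4x4, takes a point from camera to world coordinates). Camera axes: x right, y down, z forward; pixel columns grow to the right and rows downward; lengths in m; the calibration is good to about 2 mm. A picture is of the moment at which its call begins.
- bot.job_done(): hands the job in, once; it reports no verdict.
Trained networks look in the newest picture that a camera, given by its name, has taken for a name from the list of things; names that differ only in an ending like _2 or _b are one class to them, and where a whole thing is asked for, a point or a joint stands for the part that bears it (a point fixed in the world has none). Each returns a list of dicts, best first, with "p" (0 to 1); they miss things now and then, are a little off and sometimes report something else, mostly with a low value. They report only what shows in the picture. A call takes as long as a camera call. They do not tell look-alikes from the thing itself.
- bot.outline_of(query, camera): "mask" (480x640 bool, what is visible of it) and "point" ([row, column] in pixels, amid what is visible of it).
The state is a dict: "clock": time; "joint_pos": joint angles; "joint_vel": joint speeds; "tau": joint torques, N m; "eef_pos": TCP position; "tool_rot": TCP orientation; "ft_force": force on the tool from outside, world axes, zero at the start; "ft_torque": the same for the moment, N m; "grip_width": finger opening in m.
Only numpy, scipy, OpenCV 4.12 (cv2) and the standard library are available. Lean on these libraries where they do the work, as an engineer would, in place of code of your own. Each camera call takes 0.05 s, during which the arm holds its last target.

## Working session

There is one attempt and no reset: what is moved stays moved. The work goes in short steps, Python scripts to look and compute and a tool call to move; the robot and the scene stay as the last step left them, time stands still between calls to the robot, and variables do not carry over. Pictures are saved under pics/ and viewed, and the job is handed in when it is done.

Besides the shell and the picture viewer there is one more tool, called after "Request:" as name(argument=value, ...), one argument or row to a line, values as JSON. play_rows: Moves the arm, as the interface text tells. Its arguments: {"type":"object","properties":{"plan":{"type":"array","items":{"type":"number"}},"hand":{"type":"number"}},"required":["plan"]}

```bash
ls; mkdir -p pics
cat > h.py <<'E'
import numpy as np, cv2
from workcell import bot
from scipy.spatial.transform import Rotation as R
def w(cam,r,c,z=None):
    z=cam['range_z'][int(r),int(c)] if z is None else z
    K=cam['K'];p=np.array([(c-K[0,2])/K[0,0]*z,(r-K[1,2])/K[1,1]*z,z,1])
    return (cam['cam_to_world']@p)[:3]
def cloud(cam):
    K=cam['K'];Z=cam['range_z'];v,u=np.mgrid[:480,:640]
    P=np.stack([(u-K[0,2])/K[0,0]*Z,(v-K[1,2])/K[1,1]*Z,Z],-1)
    return P@cam['cam_to_world'][:3,:3].T+cam['cam_to_world'][:3,3]
def proj(cam,p):
    T=np.linalg.inv(cam['cam_to_world']);q=T[:3,:3]@np.asarray(p)+T[:3,3];k=cam['K']@q
    return k[:2]/k[2]
def obs():
    o=bot.get_obs();np.set_printoptions(precision=4,suppress=True)
    for k in('clock','joint_pos','eef_pos','tool_rot','ft_force','ft_torque','grip_width'):print(k,np.array(o[k]))
    return o
E
python3 - <<'E'
from h import *
obs()
for n in('scene','top','wrist'):
    c=bot.camera(n);cv2.imwrite(f'pics/{n}0.png',c['frame']);print(n,c['K'].ravel(),c['cam_to_world'])
    np.savez(f'{n}0.npz',**c)
    for q in('guard','sander','rest','offcut','glue','driver'):
        for d in bot.outline_of(q,n)[:4]:print(n,q,round(d['p'],2),d['point'],d['mask'].sum())
E
```

```text
pics
clock 0.0
joint_pos [ 1.179   0.2414  0.0037  1.3352 -0.      1.5708]
eef_pos [0.1907 0.4615 0.2414]
tool_rot [ 0.1947  0.9809 -0.001  -0.0002]
ft_force [-0.4867 -0.3447 -0.0951]
ft_torque [0.0359 0.0565 0.0405]
grip_width 0.0851887474424332
scene [441.797    0.     320.5206   0.     441.797  239.8692   0.       0.
   1.    ] [[-0.6208  0.6091 -0.4936  1.1213]
 [ 0.7839  0.4891 -0.3824  0.1889]
 [ 0.0085 -0.6243 -0.7811  0.9875]
 [ 0.      0.      0.      1.    ]]
scene guard 0.98 [396.8, 378.6] 4312
scene guard 0.9 [223.6, 276.6] 1859
scene guard 0.8 [196.6, 213.5] 1545
scene guard 0.79 [204.8, 339.2] 1716
scene sander 0.73 [359.5, 544.4] 15210
scene rest 0.57 [242.9, 279.0] 6075
scene offcut 0.91 [268.5, 438.5] 691
scene glue 0.73 [354.7, 302.3] 674
scene driver 0.89 [239.9, 395.3] 324
top [561.9173   0.     316.2198   0.     561.9173 243.3723   0.       0.
   1.    ] [[-0.009  -0.9923  0.1236  0.3694]
 [-1.      0.0085 -0.0044 -0.2168]
 [ 0.0033 -0.1237 -0.9923  1.5536]
 [ 0.      0.      0.      1.    ]]
top guard 0.95 [320.9, 358.3] 2742
top guard 0.66 [244.7, 473.5] 2693
top guard 0.61 [232.3, 372.2] 1252
top guard 0.56 [175.5, 205.7] 2551
top sander 0.6 [271.0, 109.1] 9230
top offcut 0.89 [312.4, 226.4] 816
top offcut 0.53 [235.2, 374.5] 1234
top offcut 0.3 [275.5, 111.0] 9331
top glue 0.85 [152.4, 272.1] 380
top driver 0.76 [319.0, 279.5] 424
wrist [371.3522   0.     321.6227   0.     371.3522 234.0842   0.       0.
   1.    ] [[ 0.3823  0.8803  0.281   0.1194]
 [ 0.924  -0.3644 -0.1156  0.4904]
 [ 0.0006  0.3039 -0.9527  0.3733]
 [ 0.      0.      0.      1.    ]]
wrist guard 0.6 [399.0, 331.4] 11504
wrist sander 0.91 [393.6, 331.7] 11723
wrist offcut 0.55 [473.8, 91.2] 193
```

View pics/scene0.png

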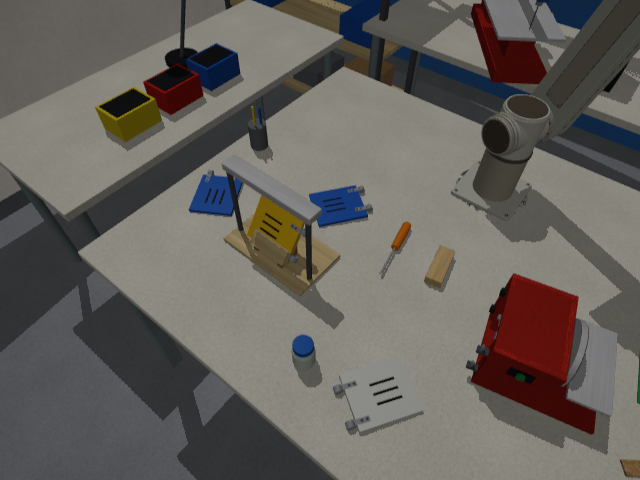

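View pics/top0.png

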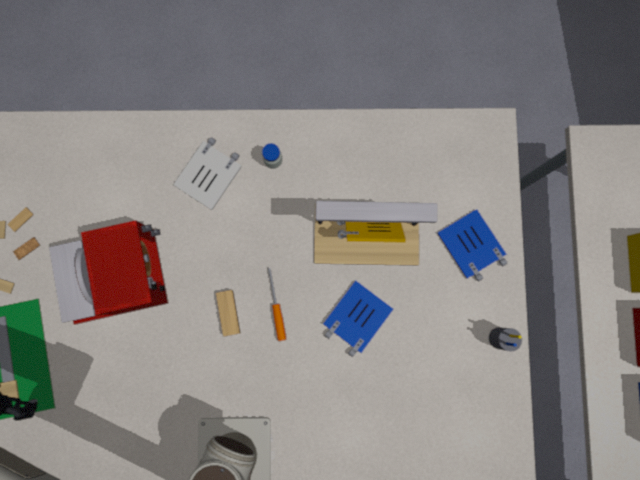

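Guard-shaped things, by scene pixel: blue at (213,197), blue at (339,205), white at (378,397), and yellow at (276,224) in the leaning rest. The yellow one fits: it has the right colour and leans in the plywood rest under the lamp bar. I'll confirm it with a crop.

Run:
```python
from h import *
s=dict(np.load('scene0.npz'));t=dict(np.load('top0.npz'))
a=cv2.resize(s['frame'][150:300,210:350],None,fx=4,fy=4,interpolation=cv2.INTER_CUBIC)
b=cv2.resize(s['frame'][265:435,460:625],None,fx=3.5,fy=3.5,interpolation=cv2.INTER_CUBIC)
c=cv2.resize(t['frame'][195:275,305:445],None,fx=4,fy=4,interpolation=cv2.INTER_CUBIC)
d=cv2.resize(t['frame'][210:330,40:180],None,fx=4,fy=4,interpolation=cv2.INTER_CUBIC)
for n,i in zip('abcd',(a,b,c,d)):cv2.imwrite(f'pics/crop_{n}.png',i)
for nm,c in(('s',s),('t',t)):
    P=cloud(c);f=cv2.cvtColor(c['frame'],cv2.COLOR_BGR2HSV);H,S,V=f[...,0],f[...,1],f[...,2]
    ok=c['range_z']>0
    yl=ok&(H>20)&(H<32)&(S>190)&(P[...,2]>.03)&(abs(P[...,1]+.33)<.2)&(P[...,0]<.6)&(P[...,0]>.2)
    Q=P[yl];print(nm,'yellow',len(Q),Q.min(0),Q.max(0))
    m=np.median(Q,0);k=np.linalg.norm(Q-m,axis=1)<.12;Q=Q[k]
    for _ in range(5):
        m=Q.mean(0);n=np.linalg.svd(Q-m)[2][2];n*=np.sign(n[2]);d=(Q-m)@n;Q=Q[abs(d)<.004]
    print(len(Q),'n',n,'tilt from horiz normal',np.degrees(np.arcsin(n[2])),'yaw',np.degrees(np.arctan2(n[1],n[0])),'m',m,'std',d.std())
    rd=ok&((H<8)|(H>172))&(S>150)&(P[...,2]>.155)&(P[...,2]<.175)&(P[...,1]>0)
    Q=P[rd];print('red top',len(Q),Q.mean(0),np.median(Q[:,2]))
    print(cv2.minAreaRect((Q[:,:2]*1000).astype(np.float32)))
```

```text
s yellow 1038 [ 0.56012393 -0.45125323  0.07226011] [ 0.59998723 -0.29930865  0.1355145 ]
996 n [ 0.82204896 -0.02141839  0.56901385] tilt from horiz normal 34.68148742879607 yaw -1.4924974234766615 m [ 0.580821   -0.37632594  0.1076678 ] std 0.0016403484914814146
red top 6224 [0.49969165 0.2779175  0.16400192] 0.1641166329886804
((490.4084167480469, 274.67120361328125), (212.2511749267578, 141.8279571533203), 12.146053314208984)
t yellow 821 [ 0.5497808  -0.44933763  0.07083168] [ 0.59921849 -0.30160544  0.14475332]
744 n [ 0.81420997 -0.02288926  0.58011913] tilt from horiz normal 35.458921764019905 yaw -1.6102880350097215 m [ 0.57589176 -0.37990967  0.11154909] std 0.001483746337325356
red top 4783 [0.48723412 0.27335781 0.16384516] 0.16383728191996805
((488.56207275390625, 274.2059326171875), (210.3575439453125, 142.75465393066406), 12.155622482299805)
```

Run:
```python
from h import *
a=[cv2.imread(f'pics/crop_{n}.png') for n in 'abcd']
a=[cv2.resize(i,(400,300)) for i in a]
cv2.imwrite('pics/mont.png',np.vstack([np.hstack(a[:2]),np.hstack(a[2:])]))
```

```text
(no output)
```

View pics/mont.png

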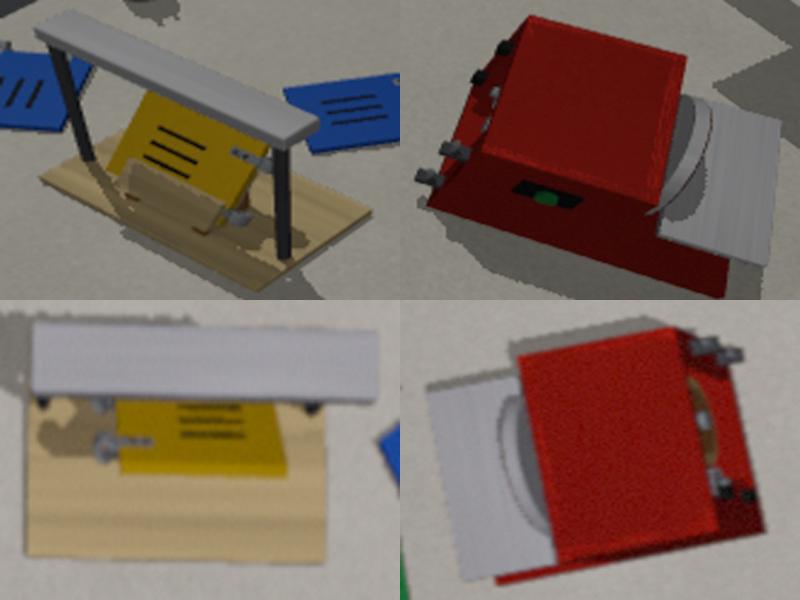

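The crop confirms it: the yellow guard is in the rest under the lamp bar, with its knuckles at the robot's left. Next I check the wrist camera's geometry and plan a close look at the pins.

Run:
```python
from h import *
c=dict(np.load('wrist0.npz'));o=bot.get_obs()
T=np.eye(4);T[:3,:3]=R.from_quat(o['tool_rot']).as_matrix();T[:3,3]=o['eef_pos']
C=np.linalg.inv(T)@c['cam_to_world'];print(T);print('cam in tool',C);np.save('camtool.npy',C)
s,y=np.array([.4895,.2744,0]),np.radians(12.15)
Rz=R.from_euler('z',y)
pl=s+Rz.apply([.088,-.086,.045]);ph=pl+[0,0,.08];print(pl,ph, 'shut',s+Rz.apply([-.075,-.086,.098]))
for n in('scene','top','wrist'):
    k=dict(np.load(n+'0.npz'));print(n,proj(k,pl),proj(k,ph))
```

```text
[[-9.24214981e-01  3.81872580e-01  3.01785603e-05  1.90927242e-01]
 [ 3.81872581e-01  9.24214981e-01  1.36060028e-05  4.62114030e-01]
 [-2.26957181e-05  2.40992363e-05 -9.99999999e-01  2.42328802e-01]
 [ 0.00000000e+00  0.00000000e+00  0.00000000e+00  1.00000000e+00]]
cam in tool [[-4.53569642e-04 -9.52716869e-01 -3.03859115e-01  7.68896488e-02]
 [ 9.99999711e-01 -6.17617517e-04  4.43775122e-04 -1.18733739e-03]
 [-6.10460757e-04 -3.03858826e-01  9.52716873e-01 -1.31022375e-01]
 [ 0.00000000e+00  0.00000000e+00  0.00000000e+00  1.00000000e+00]]
[0.59362937 0.20884792 0.045     ] [0.59362937 0.20884792 0.125     ] shut [0.43428058 0.17454102 0.098     ]
scene [470.24949995 363.53053877] [480.67073592 348.05411217]
top [156.58075697 231.44696787] [147.90443239 226.94040682]
wrist [260.28282795 560.13538899] [248.71223606 644.32110287]
```

View pics/wrist0.png

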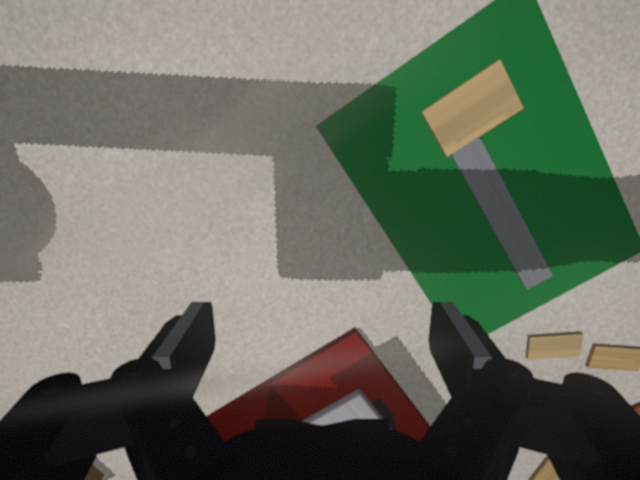

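```bash
cat >> h.py <<'E'
def pose():
    o=bot.get_obs();return np.array(o['eef_pos']),R.from_quat(o['tool_rot'])
def rows(p0,R0,p1,R1,n,dec=(1,4)):
    """n rows, straight line + constant rotation; returns list, end pose"""
    rv=(R0.inv()*R1).as_rotvec();out=[];p=p0.copy();r=R0
    for i in range(n):
        tgt=p0+(p1-p0)*(i+1)/n
        d=np.round(r.inv().apply(tgt-p)*1000,dec[0]);a=np.round(rv/n,dec[1])
        p=p+r.apply(d/1000);r=r*R.from_rotvec(a);out.append([*d,*a])
    print(', '.join('  '.join(f'{v:g},' for v in q).rstrip(',') for q in out))
    print('end',p,np.degrees((r.inv()*R1).magnitude()),'deg off')
    return p,r
def Rt(x,z):
    x=np.array(x,float);z=np.array(z,float);z/=np.linalg.norm(z);x-=z*(x@z);x/=np.linalg.norm(x)
    return R.from_matrix(np.stack([x,np.cross(z,x),z],1))
YAW=np.radians(12.15)
SX=np.array([np.cos(YAW),np.sin(YAW),0]);SY=np.array([-np.sin(YAW),np.cos(YAW),0])
E
python3 - <<'E'
from h import *
p,r=pose()
rows(p,r,np.array([.612,.123,.225]),Rt(SY,[0,0,-1]),16)
E
```

```text
-32.4,  -9.5,  1.1,  0,  0,  0.0604, -33,  -7.6,  1.1,  0,  0,  0.0604, -33.3,  -5.6,  1.1,  0,  0,  0.0604, -33.6,  -3.5,  1,  0,  0,  0.0604, -33.7,  -1.5,  1.1,  0,  0,  0.0604, -33.8,  0.5,  1.1,  0,  0,  0.0604, -33.7,  2.6,  1.1,  0,  0,  0.0604, -33.5,  4.6,  1.1,  0,  0,  0.0604, -33.1,  6.6,  1.1,  0,  0,  0.0604, -32.7,  8.6,  1,  0,  0,  0.0604, -32.1,  10.6,  1.1,  0,  0,  0.0604, -31.4,  12.5,  1.1,  0,  0,  0.0604, -30.6,  14.3,  1.1,  0,  0,  0.0604, -29.7,  16.2,  1.1,  0,  0,  0.0604, -28.6,  17.9,  1.1,  0,  0,  0.0604, -27.5,  19.6,  1,  0,  0,  0.0604
end [0.61195818 0.1230075  0.22503689] 0.02969637065491243 deg off
```

Request:
play_rows(
  plan=[-32.4,-9.5,1,0,0,0.06,-33,-7.6,1,0,0,0.06,-33.3,-5.6,1,0,0,0.06,-33.6,-3.5,1,0,0,0.06,-33.7,-1.5,1,0,0,0.06,-33.8,0.5,1,0,0,0.06,-33.7,2.6,1,0,0,0.06,-33.5,4.6,1,0,0,0.06,-33.1,6.6,1,0,0,0.06,-32.7,8.6,1,0,0,0.06,-32.1,10.6,1,0,0,0.06,-31.4,12.5,1,0,0,0.06,-30.6,14.3,1,0,0,0.06,-29.7,16.2,1,0,0,0.06,-28.6,17.9,1,0,0,0.064,-27.5,19.6,1,0,0,0.064,0,0,0,0,0,0],
)

```text
clock: 3.18
eef_pos: [0.6142, 0.1224, 0.2254]
tool_rot: [0.63, 0.777, -0.0, -0.0]
ft_force: [-0.6, 0.2, 0.4]
grip_width: 0.0855
```

Run:
```python
from h import *
c=bot.camera('wrist');np.savez('w1.npz',**c);cv2.imwrite('pics/w1.png',c['frame']);obs()
print(proj(c,[.5936,.2088,.145]),proj(c,[.5936,.2088,.065]))
```

```text
clock 3.225
joint_pos [0.1985 0.5037 0.3467 1.415  0.0003 1.5596]
eef_pos [0.6132 0.1234 0.2256]
tool_rot [ 0.6292  0.7772 -0.0003 -0.0005]
ft_force [ 0.4306  0.3165 -1.5279]
ft_torque [-0.0138 -0.007   0.0036]
grip_width 0.08549114110493965
[317.1077  91.1407] [318.307   98.0262]
```

View pics/w1.png

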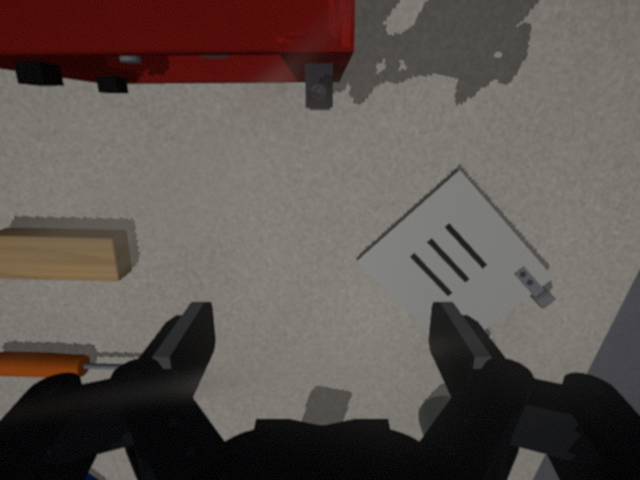

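The upper pin shows at about (318,91); I predicted (317,91). I'll zoom in for sub-pixel precision.

Run:
```python
from h import *
c=dict(np.load('w1.npz'))
im=cv2.resize(c['frame'][50:120,280:370],None,fx=8,fy=8,interpolation=cv2.INTER_CUBIC)
im=cv2.convertScaleAbs(im,alpha=1.8,beta=10)
cv2.imwrite('pics/w1z.png',im)
P=cloud(c);np.set_printoptions(precision=3,suppress=True)
print(c['range_z'][82:104:2,306:334:2])
f=cv2.cvtColor(c['frame'],cv2.COLOR_BGR2HSV)
m=((f[...,0]<8)|(f[...,0]>172))&(f[...,1]>120)&(abs(P[...,2]-.165)<.006)
Q=P[m];print(len(Q),np.median(Q[:,2]),Q.min(0),Q.max(0))
# face edge line (min along SY) per SX bin
u=(Q-[.4895,.2744,0])@SX;v=(Q-[.4895,.2744,0])@SY
print(u.max(), [ (round(a,3),np.round(np.percentile(v[(u>a)&(u<a+.01)],1),4)) for a in np.arange(-.05,.1,.02) if ((u>a)&(u<a+.01)).sum()>5])
```

```text
[[0.215 0.214 0.216 0.215 0.214 0.215 0.215 0.216 0.215 0.216 0.215 0.215
  0.214 0.216]
 [0.216 0.215 0.216 0.215 0.216 0.214 0.203 0.216 0.216 0.217 0.216 0.216
  0.216 0.217]
 [0.216 0.216 0.217 0.217 0.203 0.201 0.201 0.201 0.202 0.215 0.216 0.216
  0.216 0.217]
 [0.217 0.215 0.216 0.204 0.201 0.2   0.196 0.199 0.201 0.203 0.217 0.217
  0.216 0.216]
 [0.217 0.215 0.216 0.204 0.2   0.198 0.199 0.199 0.201 0.203 0.216 0.217
  0.217 0.217]
 [0.217 0.218 0.217 0.204 0.201 0.198 0.2   0.2   0.2   0.201 0.218 0.216
  0.217 0.216]
 [0.218 0.218 0.218 0.204 0.202 0.201 0.2   0.201 0.201 0.204 0.217 0.219
  0.217 0.218]
 [0.218 0.218 0.217 0.218 0.203 0.202 0.201 0.204 0.203 0.205 0.217 0.219
  0.218 0.218]
 [0.218 0.218 0.217 0.218 0.207 0.204 0.204 0.204 0.204 0.219 0.218 0.218
  0.218 0.217]
 [0.218 0.218 0.219 0.219 0.219 0.218 0.213 0.215 0.218 0.218 0.219 0.219
  0.218 0.218]
 [0.219 0.219 0.22  0.218 0.218 0.218 0.219 0.219 0.219 0.219 0.219 0.22
  0.219 0.219]]
19494 0.16434918293643752 [0.441 0.192 0.159] [0.607 0.249 0.167]
0.10542256770621797 [(np.float64(-0.05), np.float64(-0.0703)), (np.float64(-0.03), np.float64(-0.0702)), (np.float64(-0.01), np.float64(-0.0702)), (np.float64(0.01), np.float64(-0.0702)), (np.float64(0.03), np.float64(-0.0701)), (np.float64(0.05), np.float64(-0.07)), (np.float64(0.07), np.float64(-0.07)), (np.float64(0.09), np.float64(-0.07))]
```

View pics/w1z.png

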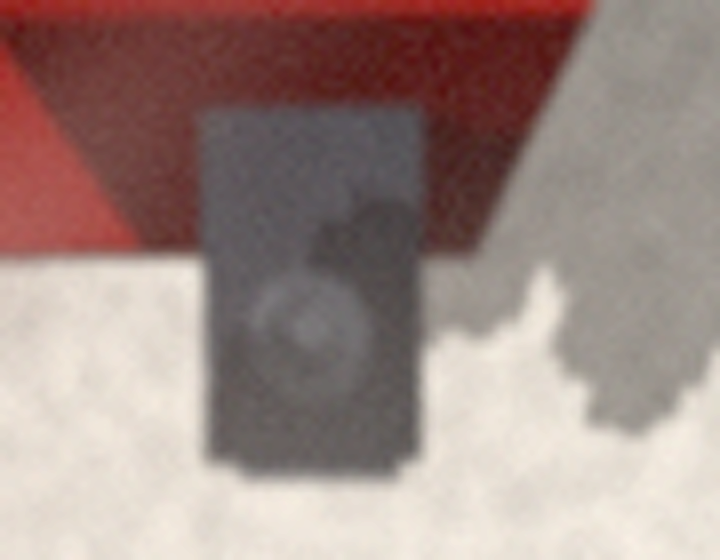

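```bash
cat >> h.py <<'E'
PIN=np.array([.5940,.2090,.045])
gy_=np.radians(-1.55);gt=np.radians(35)
Gx=np.array([np.sin(gy_),-np.cos(gy_),0]);Gy=np.array([np.cos(gt)*np.cos(gy_),np.cos(gt)*np.sin(gy_),np.sin(gt)])
Gz=np.cross(Gx,Gy)
GRIP=np.array([.5617,-.3755,.125])
E
python3 - <<'E'
from h import *
print(Gx,Gy,Gz)
p,r=pose()
T=GRIP-.008*Gz; Rg=Rt(-Gx,-Gz)
A=T+.15*Gz
print(A,T)
rows(p,r,A+[-.03,0,.0],Rg,18,(1,3))
E
```

```text
[-0.0270493 -0.9996341  0.       ] [ 0.81885232 -0.02215749  0.57357644] [-0.57336657  0.01551484  0.81915204]
[ 0.48028195 -0.37329689  0.24131959] [ 0.56628693 -0.37562412  0.11844678]
-25.1,  -14.6,  -0.9,  -0.034,  -0.004,  0.013, -25.3,  -14.2,  -1.2,  -0.034,  -0.004,  0.013, -25.5,  -13.9,  -1.7,  -0.034,  -0.004,  0.013, -25.7,  -13.4,  -2,  -0.034,  -0.004,  0.013, -25.8,  -13.1,  -2.3,  -0.034,  -0.004,  0.013, -26,  -12.6,  -2.7,  -0.034,  -0.004,  0.013, -26.2,  -12.2,  -3,  -0.034,  -0.004,  0.013, -26.4,  -11.8,  -3.3,  -0.034,  -0.004,  0.013, -26.5,  -11.3,  -3.5,  -0.034,  -0.004,  0.013, -26.7,  -10.8,  -3.9,  -0.034,  -0.004,  0.013, -26.9,  -10.3,  -4.1,  -0.034,  -0.004,  0.013, -27,  -9.8,  -4.3,  -0.034,  -0.004,  0.013, -27.1,  -9.4,  -4.6,  -0.034,  -0.004,  0.013, -27.3,  -8.8,  -4.7,  -0.034,  -0.004,  0.013, -27.4,  -8.3,  -5,  -0.034,  -0.004,  0.013, -27.5,  -7.7,  -5.1,  -0.034,  -0.004,  0.013, -27.7,  -7.3,  -5.2,  -0.034,  -0.004,  0.013, -27.7,  -6.7,  -5.4,  -0.034,  -0.004,  0.013
end [ 0.45025752 -0.37327597  0.24132296] 0.3167380855937047 deg off
```

Request:
play_rows(
  plan=[-25.1,-14.6,-0.9,-0.034,-0.004,0.013,-25.3,-14.2,-1.2,-0.034,-0.004,0.013,-25.5,-13.9,-1.7,-0.034,-0.004,0.013,-25.7,-13.4,-2,-0.034,-0.004,0.013,-25.8,-13.1,-2.3,-0.034,-0.004,0.013,-26,-12.6,-2.7,-0.034,-0.004,0.013,-26.2,-12.2,-3,-0.034,-0.004,0.013,-26.4,-11.8,-3.3,-0.034,-0.004,0.013,-26.5,-11.3,-3.5,-0.034,-0.004,0.013,-26.7,-10.8,-3.9,-0.034,-0.004,0.013,-26.9,-10.3,-4.1,-0.034,-0.004,0.013,-27,-9.8,-4.3,-0.034,-0.004,0.013,-27.1,-9.4,-4.6,-0.034,-0.004,0.013,-27.3,-8.8,-4.7,-0.034,-0.004,0.013,-27.4,-8.3,-5,-0.034,-0.004,0.013,-27.5,-7.7,-5.1,-0.034,-0.004,0.013,-27.7,-7.3,-5.2,-0.034,-0.004,0.013,-27.7,-6.7,-5.4,-0.034,-0.004,0.013,0,0,0,0,0,0],
  hand=55,
)

```text
clock: 5.6
eef_pos: [0.4498, -0.373, 0.2417]
tool_rot: [0.685, 0.663, 0.211, 0.216]
ft_force: [1.2, 0.4, 0.1]
grip_width: 0.0472
```

Run:
```python
from h import *
c=bot.camera('wrist');np.savez('w2.npz',**c);cv2.imwrite('pics/w2.png',c['frame']);obs()
P=cloud(c);f=cv2.cvtColor(c['frame'],cv2.COLOR_BGR2HSV);H,S=f[...,0],f[...,1]
yl=(c['range_z']>0)&(H>20)&(H<32)&(S>190)&(P[...,2]>.04)&(P[...,2]<.16)&(abs(P[...,1]+.37)<.12)&(abs(P[...,0]-.57)<.08)
Q=P[yl]
for _ in range(6):
    m=Q.mean(0);n=np.linalg.svd(Q-m,full_matrices=False)[2][2];n*=np.sign(n[2]);d=(Q-m)@n;Q=Q[abs(d)<.003]
print(len(Q),n,'yaw',np.degrees(np.arctan2(n[1],n[0])),'tilt',np.degrees(np.arcsin(n[2])),'off grip',(GRIP+.005*Gy-m)@n)
q=(Q-GRIP)
print('gx',np.percentile(q@Gx,[.5,2,98,99.5]),'gz',np.percentile(q@Gz,[.5,2,98,99.5]))
```

```text
clock 5.65
joint_pos [-0.9172  0.1285 -0.303   0.7221  0.4649  0.7849]
eef_pos [ 0.4502 -0.3721  0.2418]
tool_rot [0.6844 0.6635 0.2116 0.216 ]
ft_force [ 0.2198  0.153  -0.7852]
ft_torque [0.0279 0.5289 0.0384]
grip_width 0.04707816026163981
1244 [-0.5708  0.0165  0.8209] yaw 178.33992995928534 tilt 55.17628441901203 off grip -0.01298319766448383
gx [-0.0672 -0.0646  0.0338  0.0452] gz [0.011  0.0116 0.0143 0.0146]
```

View pics/w2.png

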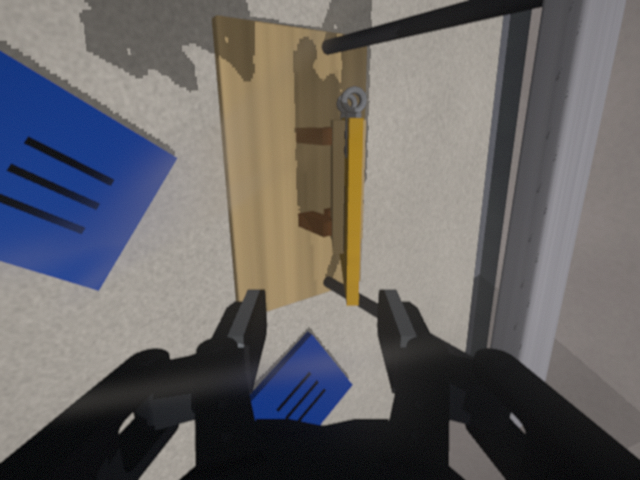

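Run:
```python
from h import *
c=dict(np.load('w2.npz'));f=cv2.cvtColor(c['frame'],cv2.COLOR_BGR2HSV)
m=((f[...,0]>18)&(f[...,0]<34)&(f[...,1]>170)).astype(np.uint8);m[:,:340]=0;m[:,370:]=0
n,l,st,ce=cv2.connectedComponentsWithStats(m);i=1+np.argmax(st[1:,4]);print(st[i])
v,u=np.where(l==i)
# intersect rays with top-edge plane gz=+13.3mm
K=c['K'];O=c['cam_to_world'][:3,3];D=np.stack([(u-K[0,2])/K[0,0],(v-K[1,2])/K[1,1],np.ones(len(u))],1)@c['cam_to_world'][:3,:3].T
t=((GRIP+.0133*Gz-O)@Gz)/(D@Gz);Q=O+D*t[:,None]-GRIP
gx=Q@Gx*1000;gy=Q@Gy*1000
print('gx',gx.min(),gx.max());
for a in range(-70,75,20):
    k=(gx>a)&(gx<a+15);print(a,gy[k].min().round(1),gy[k].max().round(1))
p,r=pose();print(r.inv().apply(GRIP-p)*1000)
```

```text
[ 346  119   17  185 2404]
gx -73.45900585260773 73.1517223226976
-70 -4.7 5.2
-50 -5.8 5.2
-30 -5.7 5.1
-10 -4.7 4.9
10 -5.1 5.2
30 -4.8 5.0
50 -4.6 5.2
70 -3.5 4.9
[ -0.42423719  23.86121622 159.72939415]
```

Request:
play_rows(
  plan=[0,6,12,0,0,0,0,6,15,0,0,0,0,6,18,0,0,0,0,5.9,20,0,0,0,0,0,22,0,0,0,0,0,20,0,0,0,0,0,18,0,0,0,0,0,15,0,0,0,0,0,12,0,0,0,0,0,10,0,0,0,0,0,5,0,0,0,0,0,0,0,0,0],
)

```text
clock: 7.15
eef_pos: [0.5664, -0.376, 0.1191]
tool_rot: [0.684, 0.664, 0.211, 0.216]
ft_force: [0.8, 0.2, -0.1]
grip_width: 0.0471
```

Run:
```python
from h import *
c=bot.camera('wrist');np.savez('w3.npz',**c);cv2.imwrite('pics/w3.png',c['frame']);obs()
p,r=pose();print(r.inv().apply(GRIP-p)*1000, np.degrees((r.inv()*Rt(-Gx,-Gz)).as_rotvec()))
```

```text
clock 7.2
joint_pos [-0.7513  0.4015 -0.3009  0.3817  0.3921  0.9488]
eef_pos [ 0.5664 -0.3761  0.1195]
tool_rot [0.6842 0.6635 0.2114 0.2166]
ft_force [-0.6538 -0.6997  0.8339]
ft_torque [ 0.0344  0.5464 -0.0156]
grip_width 0.04696382839208998
[ 0.4601 -0.6656 -7.2031] [ 0.2367  0.0108 -0.2109]
```

View pics/w3.png

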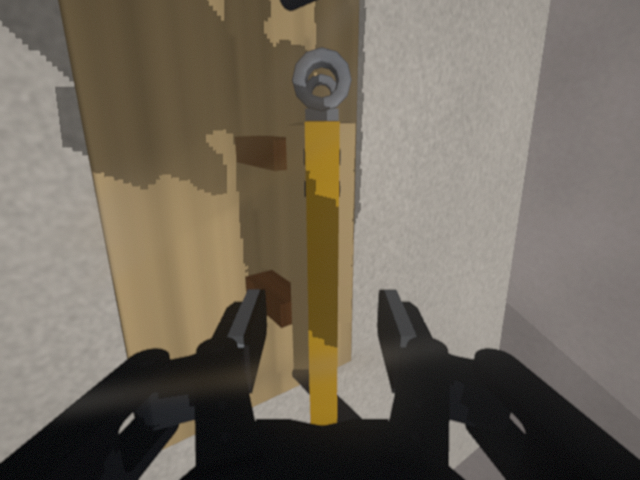

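The plate is centred between the jaws, with the knuckle bore at about (321,78). Closing now.

Request:
play_rows(
  plan=[0,0,0,0,0,0,0,0,0,0,0,0,0,0,0,0,0,0,0,0,0,0,0,0,0,0,0,0,0,0,0,0,0,0,0,0,0,0,0,0,0,0,0,0,0,0,0,0],
  hand=0,
)

```text
clock: 8.2
eef_pos: [0.5664, -0.3764, 0.1199]
tool_rot: [0.684, 0.663, 0.211, 0.217]
ft_force: [-4.2, -0.4, 5.6]
grip_width: 0.0091
```

Request:
play_rows(
  plan=[0,0,-2,0,0,0,0,0,-4,0,0,0,0,0,-6,0,0,0,0,0,-8,0,0,0,0,0,-10,0,0,0,0,0,-12,0,0,0],
)

```text
clock: 8.95
eef_pos: [0.5418, -0.3752, 0.1542]
tool_rot: [0.684, 0.664, 0.212, 0.216]
ft_force: [3.6, 0.5, -4.0]
grip_width: 0.009
```

Run:
```python
from h import *
c=bot.camera('wrist');np.savez('w4.npz',**c);cv2.imwrite('pics/w4.png',c['frame']);obs()
```

```text
clock 9.0
joint_pos [-0.7831  0.3253 -0.3028  0.4667  0.4059  0.9188]
eef_pos [ 0.5412 -0.3758  0.1556]
tool_rot [0.6844 0.6632 0.2111 0.2171]
ft_force [-0.279   0.4847 -1.4211]
ft_torque [0.0552 0.6507 0.1327]
grip_width 0.008993518250913735
```

View pics/w4.png

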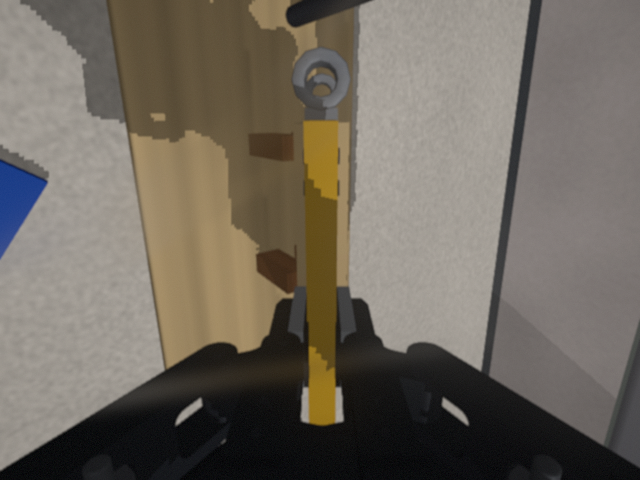

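Run:
```python
from h import *
np.set_printoptions(precision=3,suppress=True)
C=np.load('camtool.npy')
c=dict(np.load('w4.npz'));Z=c['range_z'];K=c['K']
v,u=np.mgrid[:480,:640]
P=np.stack([(u-K[0,2])/K[0,0]*Z,(v-K[1,2])/K[1,1]*Z,Z],-1)@C[:3,:3].T+C[:3,3]
sub=P[48:108:6,292:352:4,2];print(sub)
o=(Z>0)&(v<112)&(v>40)&(u>285)&(u<355)
m=o&(P[...,2]>-.012)&(P[...,2]<.012)
vv,uu=np.where(m);print('ring depth',np.median(P[m][:,2]),len(vv),uu.min(),uu.max(),vv.min(),vv.max())
cv2.imwrite('pics/w4z.png',cv2.resize(c['frame'][40:130,275:365],None,fx=6.5,fy=6.5,interpolation=cv2.INTER_CUBIC))
(cx,cy),rad=cv2.minEnclosingCircle(np.stack([uu,vv],1)[vv<102].astype(np.float32));print(cx,cy,rad)
zd=-.131
# plate top edge
f=cv2.cvtColor(c['frame'],cv2.COLOR_BGR2HSV)
y=(f[...,0]>18)&(f[...,0]<34)&(f[...,1]>170)&(u>295)&(u<350)&(v>100)
print('plate top z tool',np.median(P[y&(v<280)][:,2]))
vv,uu=np.where(y);print(vv.min(),vv.max())
for a in range(125,300,25):
    k=uu[(vv>=a)&(vv<a+10)];print(a,k.min(),k.max(),'mid',(k.min()+k.max())/2)
```

```text
[[ 0.158  0.163  0.164  0.167  0.168  0.171  0.005  0.002  0.003  0.179
   0.18   0.182  0.185  0.189  0.189]
 [ 0.162  0.162  0.163  0.002  0.003  0.002  0.002  0.003  0.002  0.002
   0.002  0.002  0.186  0.187  0.189]
 [ 0.159  0.161  0.003  0.003  0.003  0.001  0.002  0.002  0.002  0.003
   0.003  0.002  0.002  0.187  0.19 ]
 [ 0.16   0.002  0.002  0.002  0.002  0.008  0.01   0.015  0.012  0.009
   0.003  0.004  0.001  0.003  0.189]
 [ 0.159  0.004  0.002  0.002  0.011  0.169  0.172  0.175  0.177  0.178
   0.013  0.003  0.002  0.002  0.003]
 [ 0.003  0.003  0.003  0.003  0.167  0.082  0.082 -0.131  0.082  0.082
   0.083  0.005  0.003  0.002  0.002]
 [ 0.004  0.002  0.003  0.002  0.082  0.081  0.084  0.092  0.089  0.082
   0.082  0.003  0.002  0.004  0.003]
 [ 0.159  0.002  0.002  0.002  0.004  0.087  0.173  0.175  0.177  0.179
   0.084  0.002  0.003  0.002  0.19 ]
 [ 0.159  0.003  0.003  0.002  0.002  0.001  0.002  0.174  0.004  0.003
   0.002  0.001  0.002  0.004  0.189]
 [ 0.159  0.163  0.164  0.003  0.002  0.001  0.003  0.003  0.003  0.002
   0.003  0.003  0.184  0.188  0.189]]
ring depth 0.0024484506387981303 2260 291 350 47 111
320.5 77.75 30.786663055419922
plate top z tool -0.019864096666412784
121 425
125 304 336 mid 320.0
150 304 337 mid 320.5
175 305 337 mid 321.0
200 306 335 mid 320.5
225 306 335 mid 320.5
250 306 335 mid 320.5
275 307 335 mid 321.0
```

View pics/w4z.png

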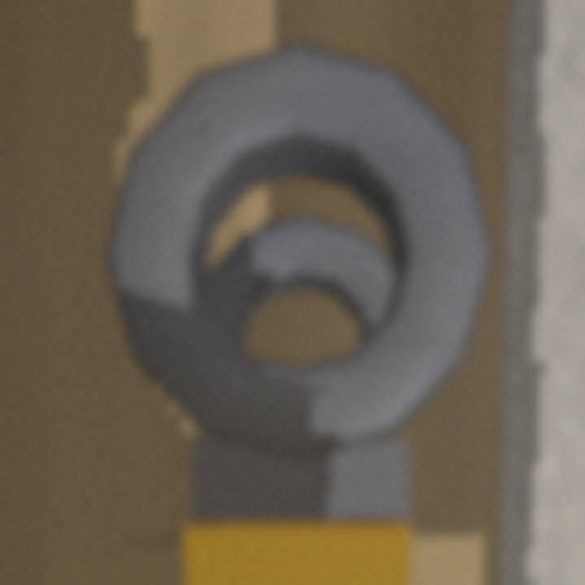

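Run:
```python
from h import *
np.set_printoptions(precision=2,suppress=True)
C=np.load('camtool.npy');c=dict(np.load('w4.npz'));K=c['K'];Z=c['range_z']
def ray(u,v,zt):
    d=C[:3,:3]@np.array([(u-K[0,2])/K[0,0],(v-K[1,2])/K[1,1],1]);return (C[:3,3]+d*(zt-C[2,3])/d[2])*1000
print('knuckle top in tool',ray(320.9,77.6,.0024))
print('lower knuckle hole(bottom)',ray(321.2,88.7,.0984))
p1=np.array([.6132,.1234,.2256])
for zt in(.225-.1445,.2256-.1445): print('pin tip in tool @w1',ray(318.3,90.6,zt))
print('pin foot',ray(318.5,91.7,.2256-.125))
R1=Rt(SY,[0,0,-1])
print('pin expected',R1.inv().apply(np.array([.594,.209,.1445])-p1)*1000)
v,u=np.mgrid[:480,:640]
P=np.stack([(u-K[0,2])/K[0,0]*Z,(v-K[1,2])/K[1,1]*Z,Z],-1)@C[:3,:3].T+C[:3,3]
f=cv2.cvtColor(c['frame'],cv2.COLOR_BGR2HSV)
y=(f[...,0]>18)&(f[...,0]<34)&(f[...,1]>170)&(u>308)&(u<332)&(v>125)&(v<410)&(Z>0)
Q=P[y];a=np.polyfit(Q[:,0],Q[:,2],1);print('top edge slope deg',np.degrees(np.arctan(a[0])), 'res',(Q[:,2]-np.polyval(a,Q[:,0])).std()*1000)
k=y&(v<270);a=np.polyfit(P[k][:,0],P[k][:,2],1);print(np.degrees(np.arctan(a[0])))
b=np.polyfit(Q[:,1],Q[:,2],1);print('y slope',np.degrees(np.arctan(b[0])))
```

```text
knuckle top in tool [88.94 -1.34  2.4 ]
lower knuckle hole(bottom) [91.69 -1.28 98.4 ]
pin tip in tool @w1 [89.59 -2.82 80.5 ]
pin tip in tool @w1 [89.63 -2.83 81.1 ]
pin foot [ 90.2   -2.86 100.6 ]
pin expected [87.72 -0.75 81.1 ]
top edge slope deg -0.07495873693508082 res 0.5719240515259334
-0.04864678830683513
y slope -0.24474096268890078
```

Run:
```python
from h import *
p=np.array([.5415,-.3755,.155]);r=pose()[1]
p,r=rows(p,r,p+.1*Gz,r,5)
R1=Rt(SY,[0,0,-1]);Rm=R.from_rotvec((R1*r.inv()).as_rotvec()*.6)*r
p,r=rows(p,r,np.array([.43,-.22,.28]),Rm,8,(1,3))
p,r=rows(p,r,np.array([.6119,.1234,.21])-.06*SY,R1,12,(1,3))
```

```text
-0,  0.1,  -20,  0,  0,  0, -0.1,  0.1,  -20,  0,  0,  0, 0,  0.1,  -20,  0,  0,  0, -0,  0.1,  -20,  0,  0,  0, -0.1,  0,  -20,  0,  0,  0
end [ 0.48413017 -0.37399355  0.23689404] 0.0 deg off
19,  -2.9,  -8.6,  0.046,  0.006,  -0.018, 19.2,  -3,  -8.4,  0.046,  0.006,  -0.018, 19.2,  -3,  -8.2,  0.046,  0.006,  -0.018, 19.4,  -3,  -7.8,  0.046,  0.006,  -0.018, 19.4,  -3,  -7.7,  0.046,  0.006,  -0.018, 19.5,  -3,  -7.3,  0.046,  0.006,  -0.018, 19.7,  -3,  -7.1,  0.046,  0.006,  -0.018, 19.7,  -3,  -6.9,  0.046,  0.006,  -0.018
end [ 0.429987   -0.22002781  0.28001026] 0.257892291018971 deg off
21.7,  17,  9.9,  0.02,  0.002,  -0.008, 21.6,  17.4,  9.7,  0.02,  0.002,  -0.008, 21.4,  17.7,  9.3,  0.02,  0.002,  -0.008, 21.3,  18.1,  9,  0.02,  0.002,  -0.008, 21,  18.5,  8.7,  0.02,  0.002,  -0.008, 21,  18.7,  8.3,  0.02,  0.002,  -0.008, 20.7,  19.1,  8,  0.02,  0.002,  -0.008, 20.6,  19.5,  7.7,  0.02,  0.002,  -0.008, 20.4,  19.7,  7.3,  0.02,  0.002,  -0.008, 20.2,  20.1,  7,  0.02,  0.002,  -0.008, 20.1,  20.3,  6.6,  0.02,  0.002,  -0.008, 19.9,  20.7,  6.2,  0.02,  0.002,  -0.008
end [0.62456268 0.06476784 0.21002394] 0.4270305335729594 deg off
```

Request:
play_rows(
  plan=[0,0,-20,0,0,0,0,0,-20,0,0,0,0,0,-20,0,0,0,0,0,-20,0,0,0,0,0,-20,0,0,0,19,-2.9,-8.6,0.046,0.006,-0.018,19.2,-3,-8.4,0.046,0.006,-0.018,19.2,-3,-8.2,0.046,0.006,-0.018,19.4,-3,-7.8,0.046,0.006,-0.018,19.4,-3,-7.7,0.046,0.006,-0.018,19.5,-3,-7.3,0.046,0.006,-0.018,19.7,-3,-7.1,0.046,0.006,-0.018,19.7,-3,-6.9,0.046,0.006,-0.018],
)

```text
clock: 10.62
eef_pos: [0.428, -0.2193, 0.2782]
tool_rot: [0.658, 0.743, 0.085, 0.085]
ft_force: [0.6, -0.0, -3.1]
grip_width: 0.009
```

Request:
play_rows(
  plan=[21.7,17,9.9,0.02,0.002,-0.008,21.6,17.4,9.7,0.02,0.002,-0.008,21.4,17.7,9.3,0.02,0.002,-0.008,21.3,18.1,9,0.02,0.002,-0.008,21,18.5,8.7,0.02,0.002,-0.008,21,18.7,8.3,0.02,0.002,-0.008,20.7,19.1,8,0.02,0.002,-0.008,20.6,19.5,7.7,0.02,0.002,-0.008,20.4,19.7,7.3,0.02,0.002,-0.008,20.2,20.1,7,0.02,0.002,-0.008,20.1,20.3,6.6,0.02,0.002,-0.008,19.9,20.7,6.2,0.02,0.002,-0.008,0,0,0,0,0,0],
)

```text
clock: 12.25
eef_pos: [0.624, 0.066, 0.2069]
tool_rot: [0.625, 0.78, -0.001, 0.001]
ft_force: [-0.7, 0.0, -3.8]
grip_width: 0.009
```

Run:
```python
from h import *
c=bot.camera('wrist');np.savez('w5.npz',**c);cv2.imwrite('pics/w5.png',c['frame']);obs()
p,r=pose();R1=Rt(SY,[0,0,-1])
print('rot err',(r.inv()*R1).as_rotvec())
print('to standoff +38',r.inv().apply(np.array([.6119,.1234,.181])-.06*SY-p)*1000)
c=bot.camera('scene');cv2.imwrite('pics/s5.png',c['frame'])
```

```text
clock 12.3
joint_pos [ 0.1053  0.5113  0.3124  1.371  -0.0028  1.4576]
eef_pos [0.6236 0.0651 0.2075]
tool_rot [ 0.6258  0.78   -0.0007  0.0013]
ft_force [-0.8791 -0.1467 -2.6371]
ft_torque [-0.0271 -0.0047 -0.0088]
grip_width 0.009206461765903345
rot err [0.0006 0.0029 0.0064]
to standoff +38 [-0.4224  0.821  26.5075]
```

View pics/w5.png

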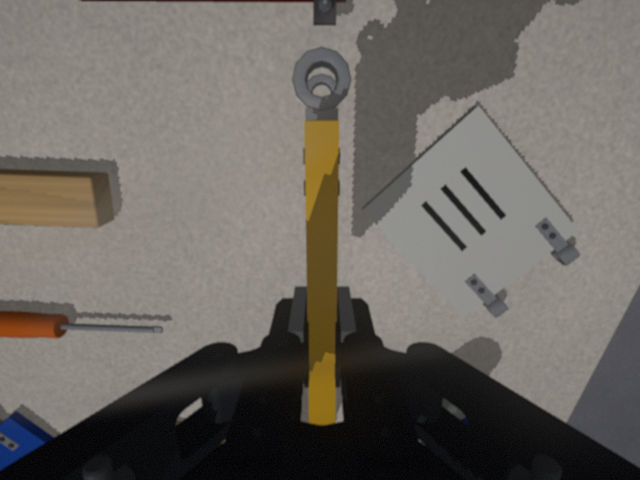

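View pics/s5.png

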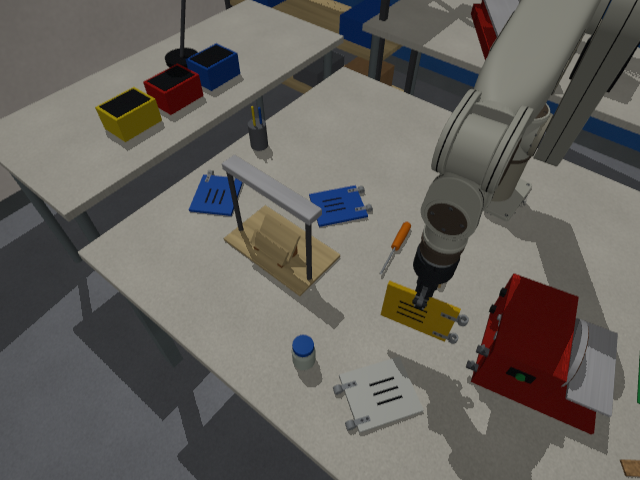

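The guard hangs upright in the grip. The bracket and pin show at (324,8) and the knuckle ring at (321,78). I lower to about +38 mm and bring it closer.

Request:
play_rows(
  plan=[0,0.8,6.5,0,0.003,0.0064,0,0,8,0,0,0,0,0,7,0,0,0,0,0,5,0,0,0,8,0,0,0,0,0,10,0,0,0,0,0,8,0,0,0,0,0,7,0,0,0,0,0,0,0,0,0,0,0],
)

```text
clock: 13.48
eef_pos: [0.6183, 0.0986, 0.1826]
tool_rot: [0.628, 0.778, 0.002, 0.001]
ft_force: [0.5, -0.1, -3.1]
grip_width: 0.0091
```

Run:
```python
from h import *
c=bot.camera('wrist');np.savez('w6.npz',**c);obs()
p,r=pose();R1=Rt(SY,[0,0,-1])
print('rot err',(r.inv()*R1).as_rotvec())
print('to +38',r.inv().apply(np.array([.6119,.1234,.181])-p)*1000)
im=cv2.resize(c['frame'][0:120,260:400],None,fx=5,fy=5,interpolation=cv2.INTER_CUBIC)
cv2.imwrite('pics/w6z.png',cv2.convertScaleAbs(im,alpha=1.5,beta=10))
```

```text
clock 13.525
joint_pos [0.1569 0.5177 0.2575 1.3064 0.0006 1.5154]
eef_pos [0.6184 0.098  0.1825]
tool_rot [0.6282 0.7781 0.0018 0.0012]
ft_force [ 0.453  -0.0494 -2.712 ]
ft_torque [-0.0434  0.029   0.0067]
grip_width 0.009184247708534274
rot err [ 0.0042 -0.0004  0.0003]
to +38 [26.1599 -0.9646  1.5165]
```

View pics/w6z.png

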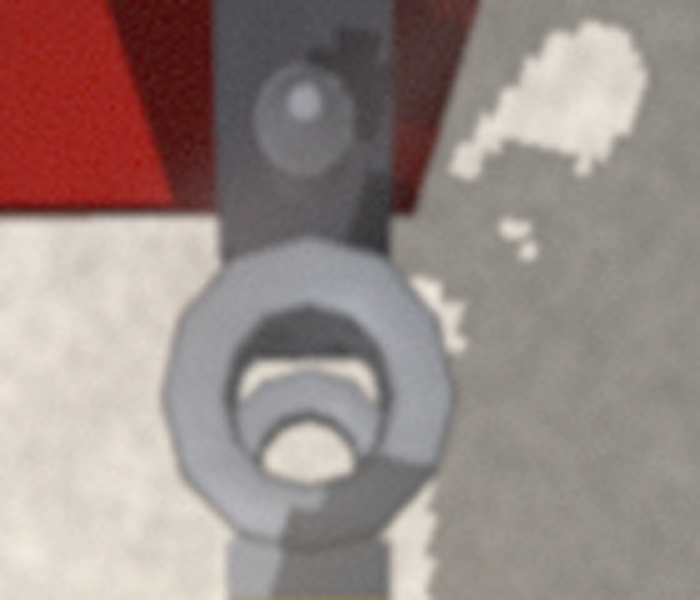

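Run:
```python
from h import *
np.set_printoptions(precision=2,suppress=True)
C=np.load('camtool.npy');c=dict(np.load('w6.npz'));K=c['K'];Z=c['range_z']
print('pin depth region');print(Z[14:32:2,310:334:2])
def ray(u,v,zt):
    d=C[:3,:3]@np.array([(u-K[0,2])/K[0,0],(v-K[1,2])/K[1,1],1]);return (C[:3,3]+d*(zt-C[2,3])/d[2])*1000
k=ray(321.2,77.9,.0024);t=ray(320.4,20,.0375);b=ray(320.3,22.8,.057)
print(k,t,b,'tip-k',t-k)
print((C[:3,:3]@np.array([(320.4-K[0,2])/K[0,0],(20-K[1,2])/K[1,1],1])*Z[18:22,319:322].mean()+C[:3,3])*1000)
# sander edges: top-edge line of bracket etc
```

```text
pin depth region
[[0.17 0.17 0.17 0.17 0.15 0.15 0.16 0.15 0.17 0.17 0.17 0.17]
 [0.17 0.17 0.16 0.15 0.15 0.15 0.15 0.15 0.16 0.17 0.17 0.17]
 [0.17 0.17 0.15 0.15 0.15 0.15 0.15 0.15 0.15 0.16 0.17 0.17]
 [0.17 0.16 0.15 0.15 0.15 0.15 0.15 0.15 0.15 0.16 0.17 0.17]
 [0.17 0.16 0.15 0.15 0.15 0.15 0.15 0.15 0.15 0.16 0.17 0.17]
 [0.17 0.16 0.15 0.15 0.15 0.15 0.15 0.15 0.15 0.16 0.17 0.17]
 [0.17 0.16 0.15 0.15 0.15 0.15 0.15 0.15 0.15 0.15 0.17 0.17]
 [0.17 0.16 0.16 0.15 0.15 0.15 0.15 0.16 0.16 0.16 0.17 0.17]
 [0.17 0.16 0.16 0.15 0.16 0.15 0.16 0.15 0.16 0.16 0.17 0.17]]
[88.85 -1.24  2.4 ] [113.55  -1.56  37.5 ] [116.68  -1.65  57.  ] tip-k [24.71 -0.32 35.1 ]
[113.78  -1.56  38.54]
```

Request:
play_rows(
  plan=[7,-0.2,0,0,0,0,8,-0.2,0,0,0,0,6,0,0,0,0,0,4.2,0,0,0,0,0,0,0,0,0,0,0,0,0,0,0,0,0],
)

```text
clock: 14.28
eef_pos: [0.6127, 0.1221, 0.1824]
tool_rot: [0.628, 0.778, 0.002, 0.001]
ft_force: [-0.4, 0.0, -2.9]
grip_width: 0.0091
```

Run:
```python
from h import *
c=bot.camera('wrist');np.savez('w7.npz',**c);obs()
p,r=pose();R1=Rt(SY,[0,0,-1])
print('rot err',(r.inv()*R1).as_rotvec())
print('to +38',r.inv().apply(np.array([.6119,.1234,.181])-p)*1000)
im=cv2.resize(c['frame'][35:125,265:375],None,fx=6.5,fy=6.5,interpolation=cv2.INTER_CUBIC)
cv2.imwrite('pics/w7z.png',cv2.convertScaleAbs(im,alpha=2,beta=10))
```

```text
clock 14.325
joint_pos [0.1963 0.5152 0.2532 1.3046 0.0006 1.5557]
eef_pos [0.6128 0.122  0.1824]
tool_rot [0.6286 0.7778 0.0018 0.0011]
ft_force [-0.3493 -0.4349 -2.1738]
ft_torque [-0.0333 -0.0468 -0.0124]
grip_width 0.009300238100162402
rot err [ 0.0042 -0.0006 -0.0007]
to +38 [ 1.5057 -0.5813  1.4274]
```

View pics/w7z.png

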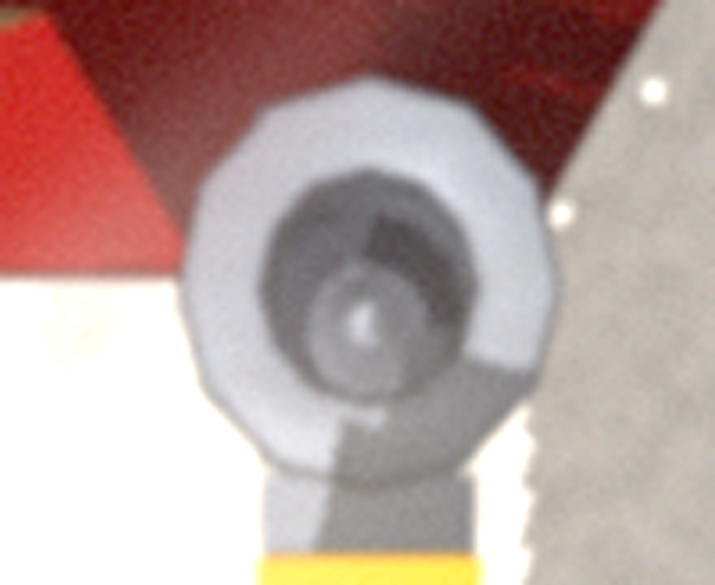

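Run:
```python
from h import *
np.set_printoptions(precision=2,suppress=True)
C=np.load('camtool.npy');c=dict(np.load('w7.npz'));K=c['K'];Z=c['range_z']
def ray(u,v,zt):
    d=C[:3,:3]@np.array([(u-K[0,2])/K[0,0],(v-K[1,2])/K[1,1],1]);return (C[:3,3]+d*(zt-C[2,3])/d[2])*1000
f=lambda x,o:(x+.5)/6.5-.5+o
k=ray(f(370,265),f(283,35),.0024)
for z in(.036,.0385):print(k,ray(f(363,265),f(322,35),z)-k)
print('foot', ray(f(366,265),f(333,35),.057)-k)
```

```text
[88.78 -1.14  2.4 ] [ 0.67 -0.44 33.6 ]
[88.78 -1.14  2.4 ] [ 0.86 -0.45 36.1 ]
foot [ 1.51 -0.27 54.6 ]
```

Request:
play_rows(
  plan=[1,-0.4,2,0.002,0,0,0,0,3,0,0,0,0,0,3,0,0,0,0,0,3,0,0,0,0,0,3,0,0,0,0,0,2,0,0,0,0,0,0,0,0,0],
)

```text
clock: 15.2
eef_pos: [0.612, 0.1231, 0.1662]
tool_rot: [0.628, 0.778, 0.001, 0.0]
ft_force: [0.5, 0.9, -2.6]
grip_width: 0.0092
```

Run:
```python
from h import *
c=bot.camera('wrist');np.savez('w8.npz',**c);obs()
im=cv2.resize(c['frame'][35:125,265:375],None,fx=6.5,fy=6.5,interpolation=cv2.INTER_CUBIC)
cv2.imwrite('pics/w8z.png',cv2.convertScaleAbs(im,alpha=2,beta=10))
```

```text
clock 15.25
joint_pos [0.1982 0.5247 0.2264 1.2705 0.0007 1.5573]
eef_pos [0.6121 0.1232 0.1664]
tool_rot [0.6285 0.7778 0.001  0.0004]
ft_force [-0.1731  1.0801 -2.2644]
ft_torque [-0.0194 -0.0261  0.0051]
grip_width 0.009231162513100995
```

View pics/w8z.png

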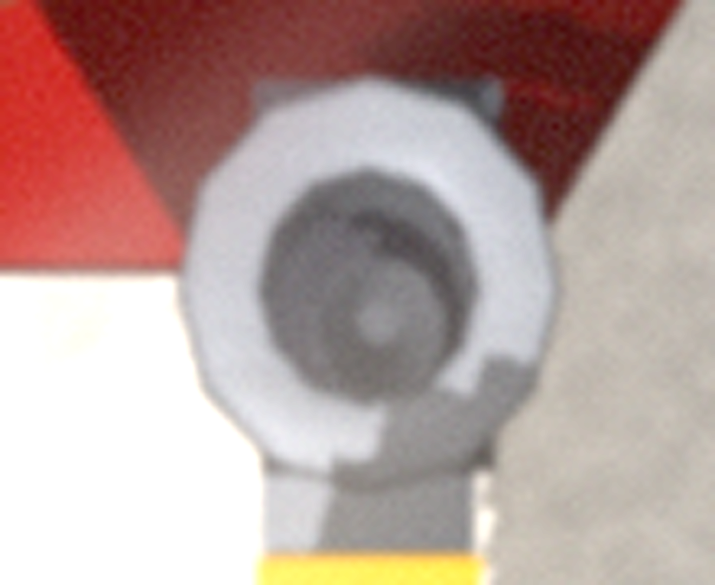

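Run:
```python
from h import *
np.set_printoptions(precision=2,suppress=True)
C=np.load('camtool.npy');c=dict(np.load('w8.npz'));K=c['K'];Z=c['range_z']
def ray(u,v,zt):
    d=C[:3,:3]@np.array([(u-K[0,2])/K[0,0],(v-K[1,2])/K[1,1],1]);return (C[:3,3]+d*(zt-C[2,3])/d[2])*1000
f=lambda x,o:(x+.5)/6.5-.5+o
k=ray(f(370,265),f(283,35),.0024)
for z in(.020,.0225):print(k,ray(f(376,265),f(317,35),z)-k)
d=C[:3,:3]@np.array([(f(376,265)-K[0,2])/K[0,0],(f(317,35)-K[1,2])/K[1,1],1]);zz=Z[80:86,319:325];print(zz*1000);print((C[:3,3]+d*np.median(zz))*1000)
p,r=pose();print(r.inv().apply(np.array([.6119,.1234,.143])-p)*1000)
```

```text
[88.78 -1.14  2.4 ] [-0.26  0.35 17.6 ]
[88.78 -1.14  2.4 ] [-0.07  0.36 20.1 ]
[[145.41 143.16 143.07 143.67 143.03 143.55]
 [142.72 143.34 142.17 142.42 143.28 141.29]
 [143.53 143.08 142.95 142.11 142.59 141.46]
 [142.84 143.07 142.44 142.1  142.47 142.42]
 [142.3  143.2  142.95 142.56 143.   142.73]
 [142.71 143.62 142.75 141.98 142.05 142.92]]
[88.72 -0.78 22.63]
[ 0.27 -0.22 23.39]
```

Request:
play_rows(
  plan=[0,0.2,2,0,0,0,0,0,2,0,0,0,0,0,2,0,0,0,0,0,2,0,0,0,0,0,0,0,0,0],
)

```text
clock: 15.88
eef_pos: [0.6122, 0.1232, 0.1581]
tool_rot: [0.628, 0.778, 0.001, 0.0]
ft_force: [0.1, -0.3, -2.4]
grip_width: 0.0092
```

Request:
play_rows(
  plan=[0,0,2,0,0,0,0,0,2,0,0,0,0,0,2,0,0,0,0,0,2,0,0,0,0,0,0,0,0,0],
)

```text
clock: 16.5
eef_pos: [0.6122, 0.1232, 0.1501]
tool_rot: [0.628, 0.778, 0.001, 0.0]
ft_force: [0.1, -0.0, -2.9]
grip_width: 0.009
```

Run:
```python
from h import *
c=bot.camera('wrist');np.savez('w9.npz',**c);obs()
im=cv2.resize(c['frame'][35:125,265:375],None,fx=6.5,fy=6.5,interpolation=cv2.INTER_CUBIC)
a=cv2.convertScaleAbs(im,alpha=2,beta=10)
c=bot.camera('scene');np.savez('s9.npz',**c);b=cv2.resize(c['frame'][260:410,380:530],(585,585),interpolation=cv2.INTER_CUBIC)
cv2.imwrite('pics/w9z.png',cv2.resize(np.hstack([a,b]),(800,360)))
```

```text
clock 16.55
joint_pos [0.1982 0.5349 0.2006 1.2345 0.0007 1.5573]
eef_pos [0.6123 0.1232 0.1503]
tool_rot [0.6284 0.7779 0.001  0.0003]
ft_force [-0.1608  0.15   -2.6142]
ft_torque [-0.0263  0.0677  0.03  ]
grip_width 0.008904008133659748
```

View pics/w9z.png

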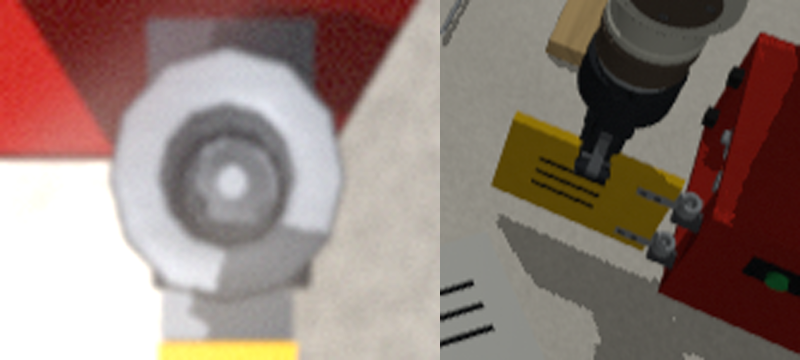

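Both knuckles are threaded with no side force. I lower the last 7 mm slowly.

Request:
play_rows(
  plan=[0,0,1,0,0,0,0,0,1,0,0,0,0,0,1,0,0,0,0,0,1,0,0,0,0,0,0.5,0,0,0,0,0,0.5,0,0,0],
)

```text
clock: 17.35
eef_pos: [0.6124, 0.1232, 0.1454]
tool_rot: [0.628, 0.778, 0.001, 0.0]
ft_force: [-0.2, -0.2, -2.4]
grip_width: 0.009
```

Request:
play_rows(
  plan=[0,0,0.5,0,0,0,0,0,0.5,0,0,0,0,0,0.5,0,0,0,0,0,0,0,0,0],
)

```text
clock: 17.85
eef_pos: [0.6124, 0.1232, 0.1439]
tool_rot: [0.628, 0.778, 0.001, 0.0]
ft_force: [-1.0, -0.7, -2.1]
grip_width: 0.0091
```

Request:
play_rows(
  plan=[0,0,0.5,0,0,0,0,0,0.5,0,0,0,0,0,0,0,0,0],
)

```text
clock: 18.23
eef_pos: [0.6124, 0.1232, 0.1429]
tool_rot: [0.628, 0.778, 0.001, 0.0]
ft_force: [-0.4, -0.5, -2.6]
grip_width: 0.0092
```

Request:
play_rows(
  plan=[0,0,0.4,0,0,0,0,0,0.4,0,0,0,0,0,0,0,0,0],
)

```text
clock: 18.6
eef_pos: [0.6125, 0.1232, 0.1425]
tool_rot: [0.628, 0.778, 0.001, 0.001]
ft_force: [0.6, -0.4, -0.3]
grip_width: 0.0091
```

Request:
play_rows(
  plan=[0,0,0.4,0,0,0,0,0,0.4,0,0,0,0,0,0,0,0,0],
)

```text
clock: 18.98
eef_pos: [0.6127, 0.1231, 0.1422]
tool_rot: [0.628, 0.778, 0.001, 0.001]
ft_force: [-1.0, -1.9, 5.3]
grip_width: 0.0091
```

Run:
```python
from h import *
obs()
c=bot.camera('wrist');np.savez('w10.npz',**c);a=c['frame'][20:140,250:390];c1=c
c=bot.camera('scene');np.savez('s10.npz',**c);b=c['frame'][270:400,410:540]
cv2.imwrite('pics/w10z.png',np.hstack([cv2.resize(a,(400,400),interpolation=2),cv2.resize(b,(400,400),interpolation=2)]))
P=cloud(c1);print('bracket z',np.median(P[30:42,300:340,2]),'ring z',np.median(P[52:60,310:330,2]))
```

```text
clock 18.975
joint_pos [0.198  0.5399 0.187  1.2146 0.0007 1.5572]
eef_pos [0.6127 0.1231 0.1422]
tool_rot [0.6285 0.7778 0.0015 0.0008]
ft_force [-1.0274 -1.9243  5.3337]
ft_torque [-0.071   0.4893  0.1352]
grip_width 0.00912161616335653
bracket z 0.12512282644931988 ring z 0.14036384465322166
```

View pics/w10z.png

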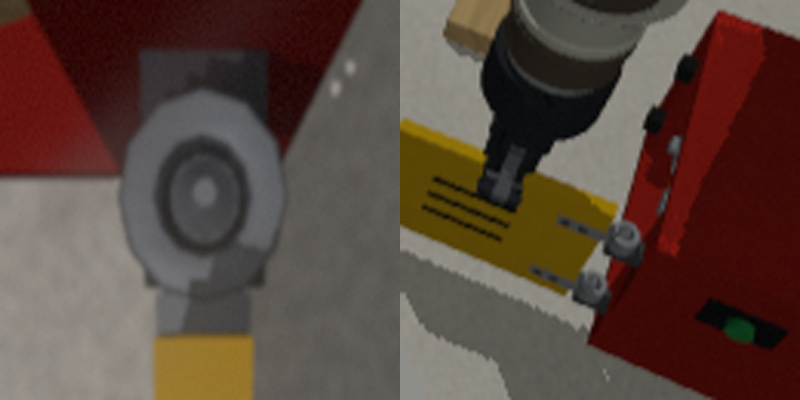

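It's home: ring top at 140 mm over the bracket at 125 mm, and the weight has come off the wrist. Before letting go, I ease the free edge down into its natural sag so it doesn't drop.

Request:
play_rows(
  plan=[-0.3,0,0.5,0,0.006,0,-0.3,0,0.5,0,0.006,0,0,0,0,0,0,0],
)

```text
clock: 19.45
eef_pos: [0.6129, 0.1228, 0.1411]
tool_rot: [0.628, 0.778, 0.005, -0.004]
ft_force: [-0.4, -1.9, 5.7]
grip_width: 0.0091
```

Request:
play_rows(
  plan=[-0.3,0,0.5,0,0.006,0,-0.3,0,0.5,0,0.006,0,0,0,0,0,0,0],
)

```text
clock: 19.82
eef_pos: [0.6131, 0.1219, 0.1402]
tool_rot: [0.629, 0.778, 0.009, -0.008]
ft_force: [-0.8, -2.2, 5.1]
grip_width: 0.0088
```

Request:
play_rows(
  plan=[-0.2,0,0.4,0,0.005,0,0,0,0,0,0,0],
)

```text
clock: 20.08
eef_pos: [0.6132, 0.1216, 0.1399]
tool_rot: [0.628, 0.778, 0.011, -0.01]
ft_force: [-0.8, -1.7, 5.6]
grip_width: 0.009
```

Request:
play_rows(
  plan=[0,0,0,0,0,0,0,0,0,0,0,0,0,0,0,0,0,0,0,0,0,0,0,0],
  hand=35,
)

```text
clock: 20.58
eef_pos: [0.6127, 0.122, 0.1386]
tool_rot: [0.628, 0.778, 0.01, -0.011]
ft_force: [0.3, 0.3, -0.1]
grip_width: 0.0299
```

Run:
```python
from h import *
obs()
c=bot.camera('wrist');np.savez('w11.npz',**c);cv2.imwrite('pics/w11.png',c['frame'])
c=bot.camera('scene');cv2.imwrite('pics/s11.png',cv2.resize(c['frame'][250:410,370:560],(760,640))[:600])
```

```text
clock 20.575
joint_pos [0.1826 0.5436 0.1833 1.2095 0.0297 1.5416]
eef_pos [0.6127 0.122  0.1386]
tool_rot [ 0.6283  0.7778  0.0101 -0.011 ]
ft_force [ 0.2603  0.2562 -0.1242]
ft_torque [-0.071   0.0196 -0.0038]
grip_width 0.029931200864890036
```

View pics/w11.png

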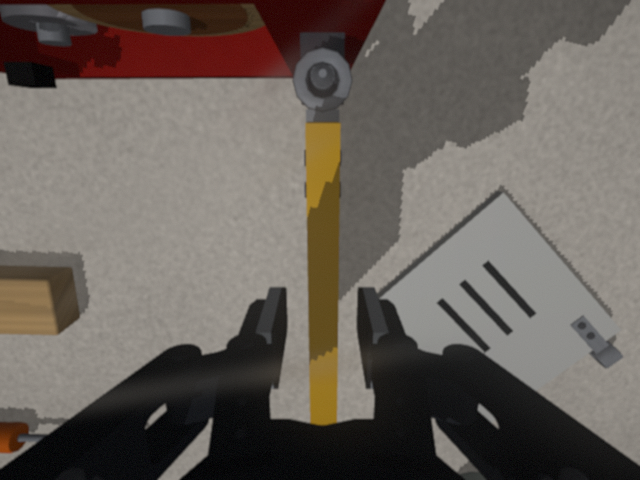

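View pics/s11.png

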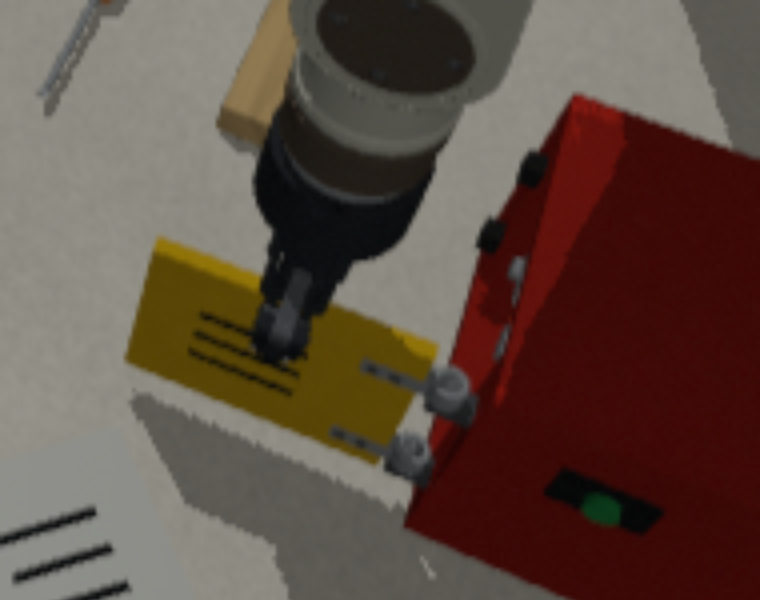

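The guard is hung standing open, with the pin visible inside the knuckle at (322,75). Next I lift clear, close the fingers and move to the outer side.

Request:
play_rows(
  plan=[0,0,-6,0,-0.006,0,0,0,-12,0,-0.006,0,0,0,-16,0,-0.006,0,0,0,-16,0,-0.005,0,0,0,-12,0,0,0],
)

```text
clock: 21.3
eef_pos: [0.6133, 0.1211, 0.2029]
tool_rot: [0.628, 0.778, 0.004, -0.001]
ft_force: [0.0, 0.2, -0.0]
grip_width: 0.0299
```

Request:
play_rows(
  plan=[-8,12,0,0,0,0,-8,14,0,0,0,0,-8,14,0,0,0,0,-8,8,0,0,0,0,0,0,0,0,0,0,0,0,0,0,0,0],
  hand=0,
)

```text
clock: 22.05
eef_pos: [0.666, 0.0997, 0.2008]
tool_rot: [0.628, 0.778, 0.003, -0.002]
ft_force: [0.7, -0.4, -1.0]
grip_width: -0.0001
```

Run:
```python
from h import *
obs()
p,r=pose();R1=Rt(SY,[0,0,-1]);print('rot err',(r.inv()*R1).as_rotvec())
q=p-PIN;print('SX',q@SX,'-SY',-q@SY,p[2])
c=bot.camera('wrist');np.savez('w12.npz',**c);cv2.imwrite('pics/w12.png',c['frame'])
```

```text
clock 22.05
joint_pos [0.1455 0.6149 0.4691 1.4238 0.007  1.5047]
eef_pos [0.666  0.0997 0.2008]
tool_rot [ 0.6285  0.7778  0.0028 -0.0022]
ft_force [ 0.705  -0.3576 -0.9772]
ft_torque [-0.0407  0.0454 -0.0468]
grip_width -8.92708456056254e-05
rot err [ 0.0016 -0.0069 -0.0004]
SX 0.04738174568113233 -SY 0.12201037876697302 0.20077471111927198
```

View pics/w12.png

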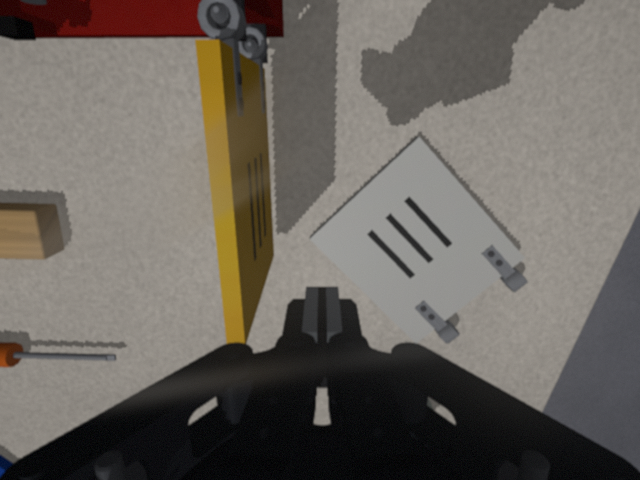

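Request:
play_rows(
  plan=[0,0,8,0,-0.006,0,0,0,14,0,0,0,0,0,16,0,0,0,0,0,14,0,0,0,0,0,8,0,0,0,0,-5,0,0,0,0,0,-5,0,0,0,0,0,-4,0,0,0,0],
)

```text
clock: 23.1
eef_pos: [0.6529, 0.0968, 0.1416]
tool_rot: [0.628, 0.778, 0.002, 0.001]
ft_force: [0.0, -1.2, 0.2]
grip_width: 0.0001
```

```bash
cat > arc.py <<'E'
from h import *
import sys
def ctr(phi,rho,hx,hy,pen):
    n=SX*np.cos(phi)-SY*np.sin(phi);e=-SY*np.cos(phi)-SX*np.sin(phi)
    d=.005+hy*np.cos(phi)+hx*np.sin(phi)-pen
    return PIN*[1,1,0]+rho*e+d*n
def go(a0,a1,n,rho=.12,hx=.011,hy=.015,pen=0):
    p,r=pose();q=p.copy();print('now phi-eq SX',(p-PIN)@SX,'-SY',-(p-PIN)@SY,p[2])
    for ph in np.radians(np.linspace(a0,a1,n)):
        t=ctr(ph,rho,hx,hy,pen);t[2]=q[2]
        d=np.round(r.inv().apply(t-q)*1000,1);d[2]=0;q=q+r.apply(d/1000);print(f'{d[0]:g}, {d[1]:g}, 0, 0, 0, 0,',end=' ')
    print()
E
python3 - <<'E'
from arc import *
obs();c=bot.camera('wrist');cv2.imwrite('pics/w13.png',c['frame'])
go(0,40,14)
E
```

```text
clock 23.1
joint_pos [0.1468 0.6103 0.3067 1.2636 0.0008 1.5059]
eef_pos [0.6529 0.0968 0.1416]
tool_rot [0.6285 0.7778 0.0016 0.0009]
ft_force [ 0.0482 -1.1517  0.2164]
ft_torque [-0.0124 -0.0176 -0.0465]
grip_width 8.04341297704159e-05
now phi-eq SX 0.033460942776062555 -SY 0.12209305853664502 0.14164601391463014
2.1, -13.5, 0, 0, 0, 0, -0.9, -5.9, 0, 0, 0, 0, -0.7, -6, 0, 0, 0, 0, -0.3, -6, 0, 0, 0, 0, -0.1, -6.1, 0, 0, 0, 0, 0.3, -6.2, 0, 0, 0, 0, 0.7, -6.2, 0, 0, 0, 0, 0.9, -6.2, 0, 0, 0, 0, 1.3, -6.2, 0, 0, 0, 0, 1.6, -6.2, 0, 0, 0, 0, 2, -6.1, 0, 0, 0, 0, 2.4, -6.1, 0, 0, 0, 0, 2.6, -6, 0, 0, 0, 0, 3.1, -5.9, 0, 0, 0, 0,
```

View pics/w13.png

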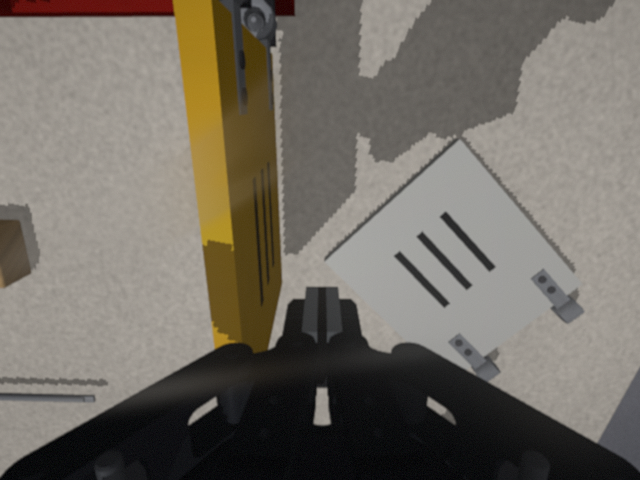

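Request:
play_rows(
  plan=[1,-3,0,0,0,0,1,-3,0,0,0,0,0,-3,0,0,0,0,0,-3,0,0,0,0,0,-2,0,0,0,0,-0.5,-3,0,0,0,0,-0.5,-3,0,0,0,0,-0.7,-4,0,0,0,0,-0.3,-5,0,0,0,0,-0.1,-5,0,0,0,0,0.2,-5,0,0,0,0,0.5,-5,0,0,0,0,0.8,-5,0,0,0,0,1,-5,0,0,0,0,1.2,-5,0,0,0,0,1.4,-5,0,0,0,0],
)

```text
clock: 25.15
eef_pos: [0.5889, 0.0883, 0.1406]
tool_rot: [0.628, 0.778, 0.001, 0.0]
ft_force: [0.2, 0.6, 0.3]
grip_width: -0.0
```

Run:
```python
from arc import *
obs();c=bot.camera('wrist');cv2.imwrite('pics/w14.png',c['frame'])
go(0,20,2)
```

```text
clock 25.15
joint_pos [0.1484 0.4851 0.0919 1.1755 0.0008 1.5076]
eef_pos [0.5889 0.0883 0.1406]
tool_rot [0.6284 0.7779 0.0011 0.0004]
ft_force [0.1915 0.5601 0.321 ]
ft_torque [ 0.0291 -0.0644  0.0197]
grip_width -2.535143487562559e-05
now phi-eq SX -0.031116314885998687 -SY 0.11673939253507845 0.1405852033061154
-3.3, 51.1, 0, 0, 0, 0, -0.5, -39.5, 0, 0, 0, 0,
```

View pics/w14.png

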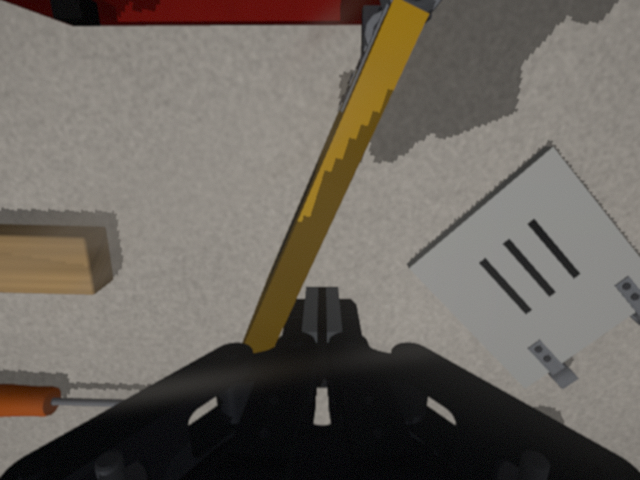

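Run:
```python
from arc import *
go(28,66,15,rho=.118)
```

```text
now phi-eq SX -0.031116314885998687 -SY 0.11673939253507845 0.1405852033061154
1.6, -3.6, 0, 0, 0, 0, 1.7, -5.3, 0, 0, 0, 0, 2, -5.3, 0, 0, 0, 0, 2.2, -5.2, 0, 0, 0, 0, 2.6, -5.2, 0, 0, 0, 0, 2.7, -5, 0, 0, 0, 0, 3.1, -4.9, 0, 0, 0, 0, 3.3, -4.8, 0, 0, 0, 0, 3.6, -4.7, 0, 0, 0, 0, 3.9, -4.5, 0, 0, 0, 0, 4, -4.3, 0, 0, 0, 0, 4.4, -4.1, 0, 0, 0, 0, 4.5, -4, 0, 0, 0, 0, 4.8, -3.7, 0, 0, 0, 0, 5, -3.5, 0, 0, 0, 0,
```

Request:
play_rows(
  plan=[1.6,-3.6,0,0,0,0,1.7,-5.3,0,0,0,0,2,-5.3,0,0,0,0,2.2,-5.2,0,0,0,0,2.6,-5.2,0,0,0,0,2.7,-5,0,0,0,0,3.1,-4.9,0,0,0,0,3.3,-4.8,0,0,0,0,3.6,-4.7,0,0,0,0,3.9,-4.5,0,0,0,0,4,-4.3,0,0,0,0,4.4,-4.1,0,0,0,0,4.5,-4,0,0,0,0,4.5,-3.5,0,0,0,0,4,-2.8,0,0,0,0,2,-1.4,0,0,0,0],
)

```text
clock: 27.2
eef_pos: [0.5114, 0.1231, 0.1405]
tool_rot: [0.628, 0.778, 0.001, 0.0]
ft_force: [0.7, -0.6, 0.3]
grip_width: 0.0001
```

Run:
```python
from arc import *
obs();c=bot.camera('wrist');cv2.imwrite('pics/w15.png',c['frame'])
c=bot.camera('scene');cv2.imwrite('pics/s15.png',cv2.resize(c['frame'][250:410,370:560],(760,640))[:600])
go(69,88,14,rho=.118)
```

```text
clock 27.2
joint_pos [ 0.2359  0.3559 -0.11    1.1028  0.0006  1.5947]
eef_pos [0.5114 0.1231 0.1405]
tool_rot [0.6283 0.7779 0.0011 0.0004]
ft_force [ 0.6927 -0.5975  0.3354]
ft_torque [-0.0101 -0.017   0.0285]
grip_width 7.662522994056017e-05
now phi-eq SX -0.09881476454257206 -SY 0.06670102150384058 0.14051287037347812
5.1, -3.9, 0, 0, 0, 0, 2.9, -1.7, 0, 0, 0, 0, 3, -1.5, 0, 0, 0, 0, 3, -1.5, 0, 0, 0, 0, 3, -1.4, 0, 0, 0, 0, 3.1, -1.3, 0, 0, 0, 0, 3.1, -1.2, 0, 0, 0, 0, 3.2, -1.1, 0, 0, 0, 0, 3.2, -1.1, 0, 0, 0, 0, 3.2, -0.9, 0, 0, 0, 0, 3.3, -0.9, 0, 0, 0, 0, 3.3, -0.8, 0, 0, 0, 0, 3.3, -0.7, 0, 0, 0, 0, 3.4, -0.5, 0, 0, 0, 0,
```

View pics/w15.png

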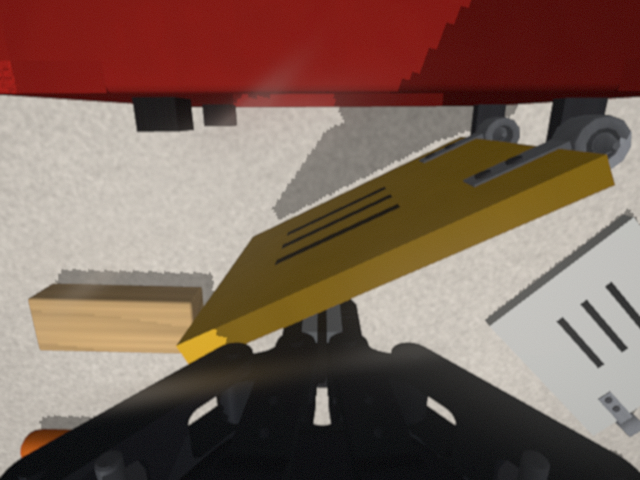

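View pics/s15.png

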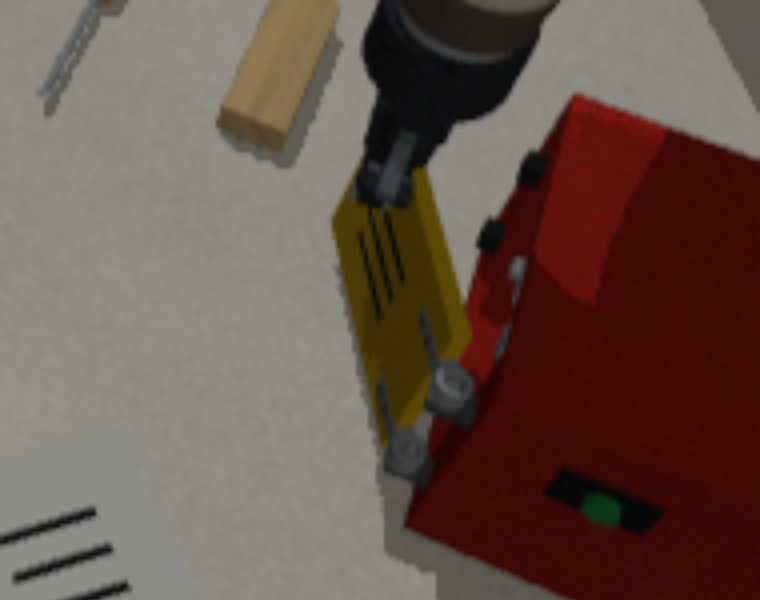

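Request:
play_rows(
  plan=[2.5,-2,0,0,0,0,2.6,-1.9,0,0,0,0,2.9,-1.7,0,0,0,0,3,-1.5,0,0,0,0,3,-1.5,0,0,0,0,3,-1.4,0,0,0,0,3,-1.3,0,0,0,0,3,-1.2,0,0,0,0,3,-1.1,0,0,0,0,3,-1,0,0,0,0,3,-0.9,0,0,0,0,2.5,-0.8,0,0,0,0,2.5,-0.6,0,0,0,0,2,-0.4,0,0,0,0,2,-0.3,0,0,0,0,1.5,0,0,0,0,0,1.5,0,0,0,0,0],
)

```text
clock: 29.42
eef_pos: [0.4851, 0.1622, 0.1404]
tool_rot: [0.628, 0.778, 0.001, 0.0]
ft_force: [-0.5, -1.4, -0.3]
grip_width: 0.0001
```

Run:
```python
from arc import *
obs();c=bot.camera('wrist');cv2.imwrite('pics/w16.png',c['frame'])
go(86,90,3,rho=.118)
```

```text
clock 29.425
joint_pos [ 0.3224  0.3294 -0.1491  1.0903  0.0004  1.6816]
eef_pos [0.4851 0.1622 0.1404]
tool_rot [0.6285 0.7778 0.0009 0.0004]
ft_force [-0.5438 -1.3742 -0.26  ]
ft_torque [-0.0497 -0.0446 -0.0692]
grip_width 9.36833580485349e-05
now phi-eq SX -0.11633677085985417 -SY 0.02265951311839662 0.14045778613790727
-2.5, -0.2, 0, 0, 0, 0, 4.5, -0.8, 0, 0, 0, 0, 4.7, -0.7, 0, 0, 0, 0,
```

View pics/w16.png

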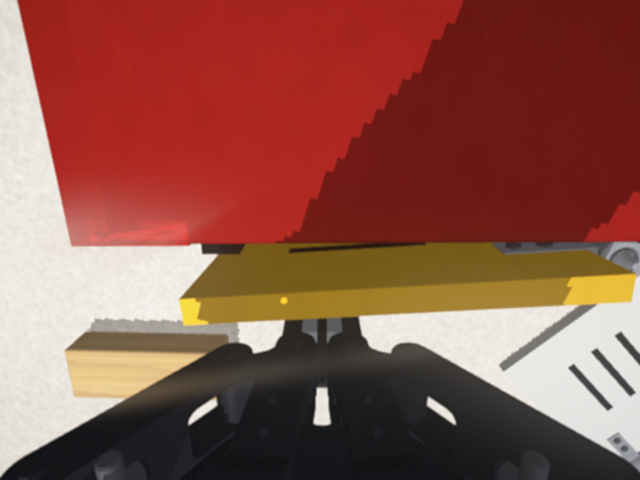

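Request:
play_rows(
  plan=[1,0,0,0,0,0,1,0,0,0,0,0,1,0,0,0,0,0,1,0,0,0,0,0],
)

```text
clock: 29.98
eef_pos: [0.4843, 0.1661, 0.1405]
tool_rot: [0.628, 0.778, 0.001, 0.0]
ft_force: [-0.4, -0.2, 0.2]
grip_width: 0.0004
```

Request:
play_rows(
  plan=[0.5,0,0,0,0,0,0.5,0,0,0,0,0,0.5,0,0,0,0,0],
)

```text
clock: 30.35
eef_pos: [0.484, 0.1676, 0.1405]
tool_rot: [0.628, 0.778, 0.001, 0.0]
ft_force: [0.1, -1.2, -0.1]
grip_width: 0.0
```

Request:
play_rows(
  plan=[0.5,0,0,0,0,0,0.5,0,0,0,0,0,0.5,0,0,0,0,0],
)

```text
clock: 30.72
eef_pos: [0.4837, 0.169, 0.1405]
tool_rot: [0.628, 0.778, 0.001, 0.0]
ft_force: [0.1, -1.0, 0.0]
grip_width: -0.0001
```

Request:
play_rows(
  plan=[0.5,0,0,0,0,0,0.5,0,0,0,0,0,0,0,0,0,0,0],
)

```text
clock: 31.1
eef_pos: [0.4835, 0.17, 0.1405]
tool_rot: [0.628, 0.778, 0.001, 0.0]
ft_force: [-0.2, -0.8, -0.1]
grip_width: -0.0001
```

Run:
```python
from arc import *
obs();c=bot.camera('wrist');cv2.imwrite('pics/w17.png',c['frame']);np.savez('w17.npz',**c)
P=cloud(c);f=cv2.cvtColor(c['frame'],cv2.COLOR_BGR2HSV)
m=(f[...,0]>18)&(f[...,0]<34)&(f[...,1]>150)&(P[...,2]>.14)
q=(P[m]-[.4895,.2744,0]);x,y=q@SX,q@SY
for a in np.arange(-.08,.09,.02):
    k=(x>a)&(x<a+.01)
    if k.sum()>10:print(round(a,2),np.percentile(y[k],[3,97])*1000,np.median(q[k][:,2])*1000)
```

```text
clock 31.1
joint_pos [ 0.3379  0.3311 -0.1466  1.091   0.0004  1.697 ]
eef_pos [0.4835 0.17   0.1405]
tool_rot [0.6284 0.7779 0.001  0.0004]
ft_force [-0.2332 -0.8106 -0.0993]
ft_torque [-0.0626  0.0441 -0.0016]
grip_width -7.931847577808245e-05
-0.08 [-89.8953 -80.8994] 157.3522161757563
-0.06 [-89.583 -80.711] 157.8967376847643
-0.04 [-90.2653 -80.5523] 158.53631521310092
-0.02 [-89.76   -80.3695] 158.99274246357615
0.0 [-89.1038 -80.2043] 159.6233510126378
0.02 [-88.9302 -79.9847] 160.1745295447695
0.04 [-88.8802 -79.845 ] 160.7566803268614
0.06 [-88.8283 -79.6889] 161.36718430634545
```

View pics/w17.png

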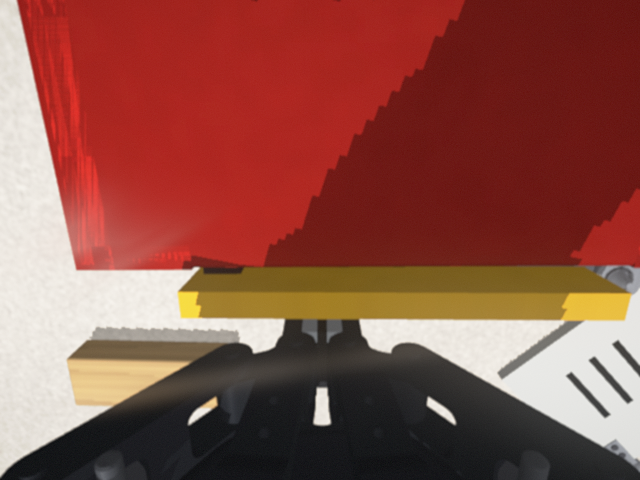

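Request:
play_rows(
  plan=[0.4,0,0,0,0,0,0.4,0,0,0,0,0,0,0,0,0,0,0],
)

```text
clock: 31.52
eef_pos: [0.4835, 0.1702, 0.1405]
tool_rot: [0.629, 0.778, 0.001, 0.001]
ft_force: [1.4, -3.7, -0.6]
grip_width: -0.0005
```

Request:
play_rows(
  plan=[0.4,0,0,0,0,0,0.4,0,0,0,0,0,0,0,0,0,0,0],
)

```text
clock: 31.9
eef_pos: [0.4834, 0.1703, 0.1404]
tool_rot: [0.629, 0.778, 0.0, 0.001]
ft_force: [1.6, -6.2, -0.5]
grip_width: -0.0001
```

Motion has stalled and the force has risen to about 6 N, so it's on the stops. Backing off.

Request:
play_rows(
  plan=[-0.5,0,0,0,0,0,-0.8,0,0,0,0,0,-1,0,0,0,0,0,-3,0,0,0,0,0,-8,0,0,0,0,0,-12,0,0,0,0,0,-15,0,-5,0,0,0,-15,0,-15,0,0,0,-15,0,-20,0,0,0,-15,0,-20,0,0,0,0,0,0,0,0,0],
)

```text
clock: 33.28
eef_pos: [0.5028, 0.0869, 0.2031]
tool_rot: [0.629, 0.777, 0.003, 0.002]
ft_force: [-0.2, -0.2, -0.2]
grip_width: 0.0
```

Run:
```python
from arc import *
obs();c=bot.camera('wrist');cv2.imwrite('pics/w18.png',c['frame']);np.savez('w18.npz',**c)
P=cloud(c);f=cv2.cvtColor(c['frame'],cv2.COLOR_BGR2HSV)
m=(f[...,0]>18)&(f[...,0]<34)&(f[...,1]>150)&(P[...,2]>.06)&(abs(P[...,2]-.1)<.1)
q=(P-[.4895,.2744,0]);x,y,z=q@SX,q@SY,q[...,2]
m&=(y<-.06)&(y>-.12)
for a in np.arange(-.08,.08,.02):
    k=m&(x>a)&(x<a+.015)
    if k.sum()>10:print(round(a,2),'outer',np.median(y[k&(z<.15)])*1000,'top z',np.percentile(z[k],97)*1000)
ring=(abs(x-.088)<.012)&(abs(y+.086)<.012)&(z>.13)&(z<.15);print('ring top z',np.median(z[ring]),np.median(x[ring]),np.median(y[ring]),ring.sum())
c=bot.camera('scene');np.savez('s18.npz',**c);cv2.imwrite('pics/s18.png',cv2.resize(c['frame'][250:410,370:560],(760,640),interpolation=2)[:600])
```

```text
clock 33.275
joint_pos [ 0.1707  0.2755 -0.0523  1.2356  0.0008  1.5324]
eef_pos [0.5028 0.0869 0.2031]
tool_rot [0.6294 0.777  0.0031 0.0022]
ft_force [-0.1712 -0.2246 -0.2445]
ft_torque [ 0.0074 -0.0194 -0.0211]
grip_width 3.963126731181695e-05
-0.08 outer -91.7925978054274 top z 158.39058875798216
-0.06 outer -91.60971041105026 top z 159.10792091140797
-0.04 outer -91.43093619714634 top z 159.79583393371104
-0.02 outer -91.26500509588541 top z 160.50399867823432
0.0 outer -91.08192384587161 top z 161.2595783871397
0.02 outer -90.99557379667905 top z 161.86801426194427
0.04 outer -90.88261118179172 top z 162.61196993702117
0.06 outer -90.71248301379438 top z 163.33264613881695
ring top z 0.14035067197288675 0.08818800861130618 -0.08833036393845824 1106
```

View pics/w18.png

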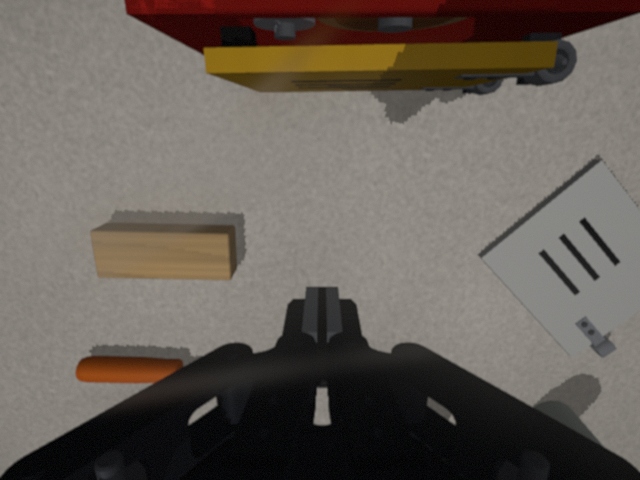

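View pics/s18.png

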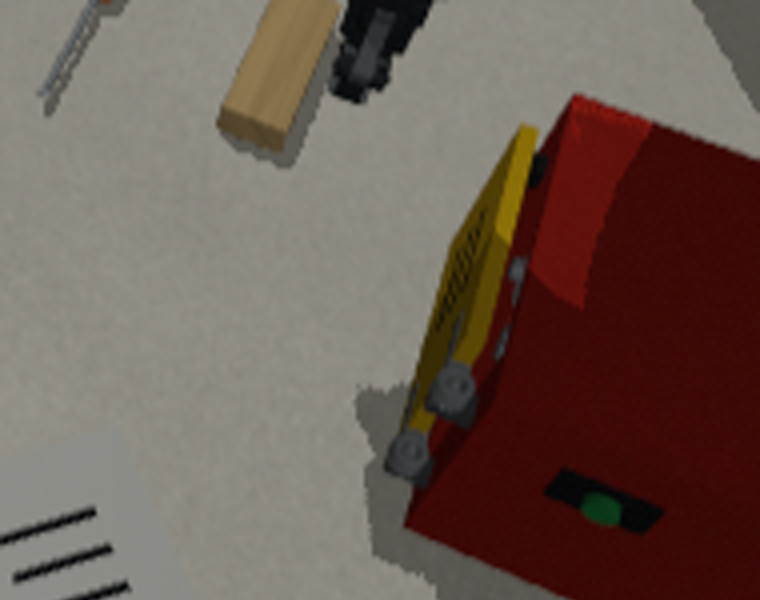

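Run:
```python
from h import *
bot.job_done();print(bot.get_obs()['clock'])
```

```text
the job is handed in; nothing more can be done
the job is handed in; nothing more can be done
```

The yellow guard is off the plywood rest, hung on both pintle pins and swung shut against its rubber stops. I handed the job in at about 33 s of the 62 s allowed.

**What I did**
- I pinched the guard by its top edge and drew it out along the slope.
- I brought it in from the side about 39 mm above home, standing about 90° open, using the wrist camera to line the knuckle up with the pin.
- I lowered it in small steps with no side force until the pins took its weight. At home the contact force was about 5 N.
- I eased the free edge down into its natural sag, then released it.
- I pushed it shut slowly with closed fingers until it stalled on the stops at about 6 N, then backed off.

**Last checks**
- **Height on the pins:** the upper knuckle's top was at 140.4 mm when lowered home and the same after shutting, with the bracket under it at 125.1 mm. Nominal is 141 mm, so it is still fully down within camera accuracy. I measured only the upper knuckle; the lower one I judged from the pictures.
- **Shut position:** the outer face was at sander y of -90.7 mm near the hinge and -91.8 mm near the free edge, against a nominal -91 mm. That slight 0.4° slope could be yaw error in my fit or a small rebound off the rubber.
- **Sag:** the top edge drops about 5 mm over the measured length towards the free end, as described.
- **Bystanders:** I never touched the offcut, glue jar or screwdriver. The offcut and the screwdriver's handle showed undisturbed in the last wrist picture; the jar wasn't checked again at the end.

No check failed.

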